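Clear spoilt blocks into the locked scrap box

TASK

Clear the spoilt printing blocks off the bench: with the key that stands in the scrap box's lock, turn the lock clockwise to open it, then post every broken block (the ones with a piece missing from one end) through the sprung flap so that it falls into the box, leaving the sound blocks, the ink tin and the clip where they are. When all are in and the flap is shut, turn the key back home, the only position where it comes out, draw it and lay it in the wooden key tray.

Things in the scene. Friction and masses are not known exactly. Their poses are not given: they have to be found in the camera images.
- box: Fixed grey sheet-steel scrap box, 150 (x) x 220 (y) x 180 mm high, walls and top 4 mm. Origin: centre of its underside on the bench; x, y along its sides, z up. In its flat top: a slot closed by the sprung flap (y = -92 to +4 mm) and a lock (at x = 0, y = +60 mm). Its hidden inside is the bin.
- slot_mid (a point): Centre of the slot, level with the box's top; axes as the box. Slot 96 (x) x 96 mm (y). With a block held long side along y, fingers closing along x, the fingertips can go down here to 45 mm below the top, pressing the flap open; opened to about 34 mm, a finger goes on holding the flap down and the block falls clear of it.
- flap_hinge (a point): Middle of the flap's hinge line, on the slot's +x edge, level with the top; axes as the box, hinge along y. The aluminium flap (94 x 93 x 3 mm) reaches from here to the slot's -x edge, which swings down into the box.
- flap (a joint): Flap angle, rad: 0 = shut, flush with the top, to 1.4 = hanging down inside. A spring shuts it: about 2.5 N pressed on its middle starts to open it, about 5 N at 45 mm depth holds it wide open; a block laid on it does not open it. While the lock is home a cam holds it shut.
- lock (a joint): Lock angle, rad: 0 = home (locked, as at the start); grows as the key is turned clockwise seen from above, to the stop at 1.3. Clear of the flap from about 0.5, counts as open above 1.05. It stays where it is left (friction about 0.03 N m). The key has about 0.08 rad of play in it.
- lock_mid (a point): Lock axis (vertical), level with the box's top; axes as the box. Here is a square brass plate (44 x 44 mm, 3 mm proud) with a keyway 26 (x) x 7 mm (y). The key's bit passes it only with the key's x along the box's x (within about 0.12 rad), so with the lock home; else it is trapped. The bit must rise about 20 mm to be out.
- key_mid (a point): Centre of the key's black head, 28 (key's x) x 9 (y) x 30 mm (z). Under it (-z) a 5 mm round shank and at its end, 30 to 38 mm below this point, a steel bit 20 (x) x 4 (y) x 8 mm. 30 g. At the start it stands in the lock, head up, x along the box's x, this point 24 mm above the box's top (head from 9 to 39 mm above it).
- tray: Fixed dark wooden key tray, 120 (x) x 90 (y) x 16 mm high, walls 4 mm, floor 4 mm thick. Origin: centre of its underside on the bench, z up.
- rej1_mid (a point): Spoilt aluminium block, about 50 g, lying flat; four to six of them are present. Point: centre of its whole part (30 long (x) x 20 wide (y) x 22 mm high (z)), half-way up. From its +x end the broken tongue goes on, 18 mm long and only 9 mm wide, along the -y side (total length 48 mm).
- rej2_mid (a point): Spoilt aluminium block, about 50 g, lying flat; four to six of them are present. Point: centre of its whole part (30 long (x) x 20 wide (y) x 22 mm high (z)), half-way up. From its +x end the broken tongue goes on, 18 mm long and only 9 mm wide, along the -y side (total length 48 mm).
- rej3_mid (a point): Spoilt aluminium block, about 50 g, lying flat; four to six of them are present. Point: centre of its whole part (30 long (x) x 20 wide (y) x 22 mm high (z)), half-way up. From its +x end the broken tongue goes on, 18 mm long and only 9 mm wide, along the -y side (total length 48 mm).
- rej4_mid (a point): Spoilt aluminium block, about 50 g, lying flat; four to six of them are present. Point: centre of its whole part (30 long (x) x 20 wide (y) x 22 mm high (z)), half-way up. From its +x end the broken tongue goes on, 18 mm long and only 9 mm wide, along the -y side (total length 48 mm).
- rej5_mid (a point): Spoilt aluminium block, about 50 g, lying flat; four to six of them are present. Point: centre of its whole part (30 long (x) x 20 wide (y) x 22 mm high (z)), half-way up. From its +x end the broken tongue goes on, 18 mm long and only 9 mm wide, along the -y side (total length 48 mm).
- rej6_mid (a point): Spoilt aluminium block, about 50 g, lying flat; four to six of them are present. Point: centre of its whole part (30 long (x) x 20 wide (y) x 22 mm high (z)), half-way up. From its +x end the broken tongue goes on, 18 mm long and only 9 mm wide, along the -y side (total length 48 mm).
- sound1_mid (a point): Sound aluminium block, a full bar 48 (x) x 20 (y) x 22 mm (z), to be left alone. Point: its centre.
- sound2_mid (a point): Sound aluminium block, a full bar 48 (x) x 20 (y) x 22 mm (z), to be left alone. Point: its centre.
- sound3_mid (a point): Sound aluminium block, a full bar 48 (x) x 20 (y) x 22 mm (z), to be left alone. Point: its centre.
- inktin_mid (a point): Small ink tin, 44 mm across, 45 mm high, a bystander. Point: its centre.
- clip_mid (a point): Black binder clip, 32 x 18 x 32 mm high, a bystander. Point: half-way up, 15.5 mm above its underside.
- key: The key as a whole; origin: centre of the underside of its bit, 38 mm below the head's centre along the key's -z.

How it is judged:
On the way, in this order (a step that is already met when the one before it is completed fails the run):
1. the lock is turned open with the key (value of joint lock above 1.05 rad), for 0.2 s.
2. every spoilt block is inside the box and the flap has shut again, the lock still open (x of rej1_mid in the frame of box between -0.073 and 0.073 m and y of rej1_mid in the frame of box between -0.108 and 0.108 m and z of each of rej1_mid, rej2_mid, rej3_mid, rej4_mid, rej5_mid, rej6_mid in the frame of box below 0.09 m and x of rej2_mid in the frame of box between -0.073 and 0.073 m and y of rej2_mid in the frame of box between -0.108 and 0.108 m and x of rej3_mid in the frame of box between -0.073 and 0.073 m and y of rej3_mid in the frame of box between -0.108 and 0.108 m and x of rej4_mid in the frame of box between -0.073 and 0.073 m and y of rej4_mid in the frame of box between -0.108 and 0.108 m and x of rej5_mid in the frame of box between -0.073 and 0.073 m and y of rej5_mid in the frame of box between -0.108 and 0.108 m and x of rej6_mid in the frame of box between -0.073 and 0.073 m and y of rej6_mid in the frame of box between -0.108 and 0.108 m and value of joint flap below 0.12 rad and value of joint lock above 0.8 rad), for 0.2 s.
3. the lock is turned back home (value of joint lock below 0.2 rad), for 0.2 s.
4. the key is out of the lock and in the tray (x of key_mid in the frame of tray between -0.06 and 0.06 m and y of key_mid in the frame of tray between -0.045 and 0.045 m and z of key_mid in the frame of tray below 0.06 m), for 0.2 s.
At the end, for the whole second after the job is handed in: Every spoilt block present lies inside the box (centre under 90 mm above the bench), the flap is shut (within 0.12 rad), the lock is home (within 0.2 rad), and the key rests in the tray, its head's centre within the tray's outline and less than 60 mm above the bench (all of step 4 and x of rej1_mid in the frame of box between -0.073 and 0.073 m and y of rej1_mid in the frame of box between -0.108 and 0.108 m and z of each of rej1_mid, rej2_mid, rej3_mid, rej4_mid, rej5_mid, rej6_mid in the frame of box below 0.09 m and x of rej2_mid in the frame of box between -0.073 and 0.073 m and y of rej2_mid in the frame of box between -0.108 and 0.108 m and x of rej3_mid in the frame of box between -0.073 and 0.073 m and y of rej3_mid in the frame of box between -0.108 and 0.108 m and x of rej4_mid in the frame of box between -0.073 and 0.073 m and y of rej4_mid in the frame of box between -0.108 and 0.108 m and x of rej5_mid in the frame of box between -0.073 and 0.073 m and y of rej5_mid in the frame of box between -0.108 and 0.108 m and x of rej6_mid in the frame of box between -0.073 and 0.073 m and y of rej6_mid in the frame of box between -0.108 and 0.108 m and value of joint flap below 0.12 rad and value of joint lock below 0.2 rad and linear speed of key below 0.03 m/s); the robot touches nothing.
It fails at once if a sound block is moved more than 80 mm from its place (distance of sound1_mid from where it was at the start of the episode above 0.08 m).
It fails at once if a sound block is moved more than 80 mm from its place (distance of sound2_mid from where it was at the start of the episode above 0.08 m).
It fails at once if a sound block is moved more than 80 mm from its place (distance of sound3_mid from where it was at the start of the episode above 0.08 m).
It fails at once if the ink tin is moved more than 80 mm from its place (distance of inktin_mid from where it was at the start of the episode above 0.08 m).
It fails at once if the binder clip is moved more than 80 mm from its place (distance of clip_mid from where it was at the start of the episode above 0.08 m).
Of rej1, rej2, rej3, rej4, rej5, rej6 only 4 to 6 are there at a start; the rules pass over those that are not, and their reading is None.
At some moment in a run one of rej1, rej2, rej3, rej4, rej5, rej6 may be knocked a few centimetres aside while the robot is not near it.
Once in a run the grip may slacken for a moment while it holds something.
It also fails if it takes over 210 s, if anything falls off the work surface, if the arm or the gripper's body presses on something with over 40 N, if the wrist force passes 120 N, or if a joint passes its speed limit or range.

ROBOT

A 6-joint arm with a two-finger parallel gripper is mounted at the origin on the work surface. World frame = base frame: x ahead of the robot, y to its left, z up, the work surface at z = 0. Lengths are in m, angles in rad, forces in N, time in s.
With the tool pointing down it reaches from about 0.225 to 0.875 m from the base axis. Payload 3.4 kg.
Tool frame: the origin (TCP) lies midway between the tips of the shut fingers; the grasp point (between the pads) lies 19 mm behind it (manip.pinch_z is the distance from the TCP to the grasp point, in m); z points along the fingers, y is the line along which they close (so a half turn about z gives the same grasp; the last joint's range is limited). The gripper opens to 85 mm and grips with 20 to 120 N. Pads are 22 mm wide; open, the fingers measure 114 mm over their backs; the gripper's body (76 mm by 85 mm) begins 54 mm behind the grasp point. The pads swing forward as they close: fully open they stand 13 mm farther back than shut.
Start: joints at [1.067, 0.276, 1.505, -0, 1.361, -0.121], TCP at [0.215, 0.533, 0.195] pointing down, gripper open.
Joint ranges: [-2.89, 2.89], [-0.75, 2.08], [0.22, 2.7], [-1.18, 4.32], [0.11, 2.71], [-2.7, 2.7]. Speed limits (rad/s): [2.57, 2.57, 3.14, 3.14, 3.14, 3.14].

INTERFACE

Orientations are given as a unit quaternion [w, x, y, z].
In Python, from rig import manip gives the robot as it stands.
- The arm moves only by the tool carry_out, never from a script. Its arguments are lists of equal length, an entry for each row: "delta_pos": the shift along the tool's x, y, z scaled (see below), a list of three; "turn": the turn, a rotation vector about the tool's x, y, z scaled (see below), a list of three; "claw": the closure, from -1 (fully open) to 1 (shut). A call has 1 to 12 rows; each row is the pose to reach, as a shift and turn from the pose commanded when the call began, along the tool's axes at that moment; what a row does not reach only later rows make up. The controller multiplies each number of a shift by 400 mm and each number of a turn by 30 degrees. A row lasts 1/10 s, in which the tool goes at most 50 mm and 8.59 degrees, less where a joint would pass 70% of its speed; a pose out of reach is approached as far as the arm can. A call with a number of a shift or a turn outside -1 to 1 is refused whole. A call with a gripper value outside its range is refused whole. The fingers move at their own pace and stop on an object; "force" is the grip in N (left out, the last holds). Time passes only in rows, so rows that repeat a pose let the fingers close. It gives the time, the measured TCP pose, the force, the opening and the grip force at its end, in the units of the state.
- manip.get_state(): the state, without advancing time (a new reading comes with each control period).
- manip.get_image(name): name is "scene" or "top" or "wrist"; returns a dict with "image" (480x640x3 uint8, red, green, blue), "z_map" (480x640 float32, m along the optical axis (not along the pixel's ray), 0 where there is no reading), "fx", "fy", "cx", "cy" (pixels), "world_to_cam" (4x4, takes a point from world to camera coordinates). Camera axes: x right, y down, z forward; pixel columns grow to the right and rows downward; lengths in m; the calibration is good to about 2 mm. A picture is of the moment at which its call begins.
- manip.sign_off(): hands the job in; it is judged then, once.
Trained networks look in the newest picture that a camera, given by its name, has taken for a name from the list of things; names that differ only in an ending like _2 or _b are one class to them, and where a whole thing is asked for, a point or a joint stands for the part that bears it (a point fixed in the world has none). Each returns a list of dicts, best first, with "score" (0 to 1); they miss things now and then, are a little off and sometimes report something else, mostly with a low value. They report only what shows in the picture. A call takes as long as a camera call.
- manip.spot_in(camera, query): "point" ([x, y, z] in m, in world coordinates, good to about 4 mm: the middle of the surface that is visible of it).
- manip.place_of(camera, query): "point" ([x, y, z] in m, in world coordinates, good to about 4 mm: a listed point, or the origin of a listed thing).
The state is a dict: "clock": time; "qpos": joint angles; "qd": joint speeds; "effort": joint torques, N m; "position": TCP position; "ee_rot": TCP orientation; "contact_force": force on the tool from outside, world axes, zero at the start; "moment": the same for the moment, N m; "width": finger opening in m; "gripper_force": force on a finger pad.
Only numpy, scipy, OpenCV 4.12 (cv2) and the standard library are available. Lean on these libraries where they do the work, as an engineer would, in place of code of your own. Each camera call takes 0.05 s, during which the arm holds its last target. There are 200 camera calls.

## Working session

There is one attempt and no reset: what is moved stays moved. The work goes in short steps, Python scripts to look and compute and a tool call to move; the robot and the scene stay as the last step left them, time stands still between calls to the robot, and variables do not carry over. Pictures are saved under pics/ and viewed, at most 14 in all, crops included, and the job is handed in when it is done.

Besides the shell and the picture viewer there is one more tool, called after "Request:" as name(argument=value, ...) on one line, values as JSON. carry_out: Moves the arm, as the interface text tells. Shifts and turns lie within -1 to 1; 1 stands for 400 mm of shift or 30 degrees of turn. Its arguments: {"type":"object","properties":{"delta_pos":{"type":"array","items":{"type":"array","items":{"type":"number","minimum":-1,"maximum":1}}},"turn":{"type":"array","items":{"type":"array","items":{"type":"number","minimum":-1,"maximum":1}}},"claw":{"type":"array","items":{"type":"number"}},"force":{"type":"number"}},"required":["delta_pos","turn","claw"]}

```bash
mkdir -p pics; ls; cat > h.py <<'E'
import numpy as np, cv2
from rig import manip
from scipy.spatial.transform import Rotation as R
def snap(c,fn=None):
    d=manip.get_image(c)
    if fn: cv2.imwrite('pics/'+fn,d['image'][:,:,::-1])
    return d
def cloud(d):
    z=d['z_map'];v,u=np.mgrid[:480,:640]
    P=np.stack([(u-d['cx'])/d['fx']*z,(v-d['cy'])/d['fy']*z,z],-1)
    W=np.linalg.inv(d['world_to_cam'])
    return P@W[:3,:3].T+W[:3,3]
def st():
    s=manip.get_state();q=s['ee_rot'];r=R.from_quat([q[1],q[2],q[3],q[0]])
    return s,np.array(s['position']),r
def go(p,yaw=None):
    """print shift/turn (scaled) to reach TCP p with tool down, tool y axis at yaw (world, deg, mod 180)"""
    s,x,r=st();M=r.as_matrix()
    d=M.T@(np.array(p)-x)/0.4
    out=[np.round(d,4).tolist()]
    if yaw is not None:
        y=np.radians(yaw);c=[]
        for k in(0,np.pi):
            Y=np.array([np.cos(y+k),np.sin(y+k),0]);Z=np.array([0,0,-1.]);X=np.cross(Y,Z)
            c.append((r.inv()*R.from_matrix(np.stack([X,Y,Z],1))).as_rotvec())
        out+=[np.round(np.degrees(a)/30,4).tolist() for a in c]
    print(out,'q6',round(s['qpos'][5],2),'q1',round(s['qpos'][0],2))
E
python3 - <<'E'
from h import *
for c in('top','scene'):
    d=snap(c,c+'1.png')
    for n in('box','slot_mid','lock_mid','key_mid','tray','rej1_mid','sound1_mid','inktin_mid','clip_mid'):
        print(c,n,[(np.round(a['point'],3).tolist(),round(a['score'],2)) for a in manip.place_of(c,n)])
s,x,r=st();print(s)
E
```

```text
pics
top box [([0.527, 0.236, -0.004], 0.75)]
top slot_mid [([0.522, 0.198, 0.185], 0.84)]
top lock_mid [([0.544, 0.297, 0.18], 0.78)]
top key_mid [([0.548, 0.293, 0.203], 0.7)]
top tray [([0.556, 0.016, 0.002], 0.7), ([0.547, -0.206, 0.012], 0.58)]
top rej1_mid []
top sound1_mid [([0.545, -0.209, 0.012], 0.46)]
top inktin_mid [([0.637, -0.098, 0.025], 0.76), ([0.535, -0.41, 0.01], 0.34)]
top clip_mid [([0.546, 0.29, 0.202], 0.61)]
scene box [([0.527, 0.242, -0.005], 0.81)]
scene slot_mid [([0.522, 0.195, 0.18], 0.78)]
scene lock_mid [([0.545, 0.298, 0.177], 0.72), ([0.543, 0.299, 0.201], 0.39)]
scene key_mid [([0.439, -0.102, 0.013], 0.68), ([0.546, 0.299, 0.2], 0.52)]
scene tray [([0.556, 0.021, -0.002], 0.91), ([0.529, 0.24, -0.003], 0.74), ([0.545, 0.298, 0.2], 0.43)]
scene rej1_mid [([0.557, 0.018, -0.002], 0.35), ([0.545, -0.212, 0.015], 0.26)]
scene sound1_mid [([0.542, -0.208, 0.012], 0.83), ([0.566, 0.185, 0.178], 0.24)]
scene inktin_mid [([0.634, -0.101, 0.023], 0.8), ([0.554, 0.016, -0.001], 0.35)]
scene clip_mid [([0.445, -0.3, 0.017], 0.55), ([0.542, 0.295, 0.163], 0.49)]
{'clock': 1.0, 'qpos': array([ 1.06698542e+00,  2.75881720e-01,  1.50488371e+00, -3.56347891e-05,
        1.36069875e+00, -1.21014328e-01]), 'qd': array([-0.00151826, -0.0002643 , -0.0003364 ,  0.00162581,  0.00071492,
        0.00022388]), 'effort': array([ 5.37403730e-05, -4.16669655e+01, -2.46109807e+01, -2.87326067e-06,
        4.32412726e-04,  6.35028584e-06]), 'position': array([0.21481825, 0.533411  , 0.19504495]), 'ee_rot': array([3.63256009e-05, 1.90228191e-01, 9.81739900e-01, 5.57706692e-05]), 'contact_force': array([-0.04415981,  0.7591712 , -0.06943972]), 'moment': array([ 0.02974059, -0.02617991, -0.00235348]), 'gripper_force': 0.0, 'width': 0.08544718453786519}
```

View pics/top1.png

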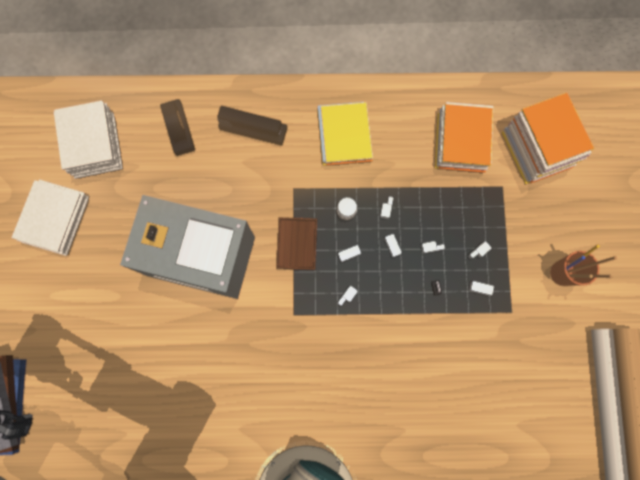

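View pics/scene1.png

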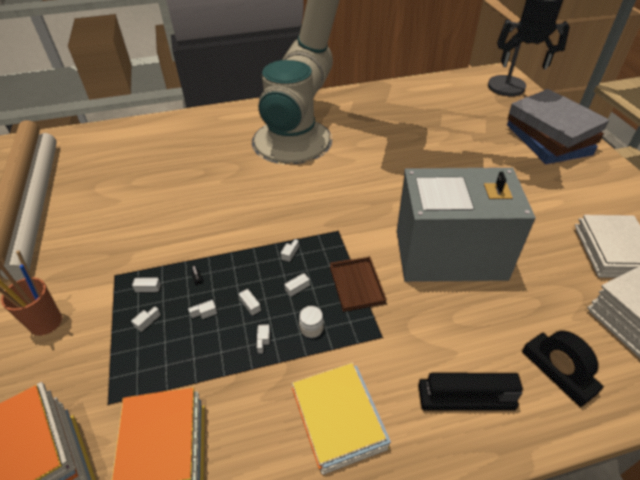

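The top view shows the box at (190,245) with the key at (152,233). Four spoilt blocks lie at (387,207), (433,246), (481,250) and (348,296), and sound ones at (349,253), (393,245) and (483,288). The tin is at (347,207), the clip at (436,287) and the tray at (297,243). The scene view agrees.

```bash
cat >> h.py <<'E'
def blobs(d,zlo=.012,zhi=.032,amin=.0003,bright=140):
    P=cloud(d);g=d['image'].min(-1)
    m=((P[...,2]>zlo)&(P[...,2]<zhi)&(g>bright)&(d['z_map']>0)).astype(np.uint8)
    n,L,S,C=cv2.connectedComponentsWithStats(m)
    o=[]
    for i in range(1,n):
        if S[i,4]<8: continue
        xy=P[L==i][:,:2]
        (c,sz,a)=cv2.minAreaRect((xy*1000).astype(np.float32))
        if sz[0]<sz[1]: sz=sz[::-1];a+=90
        if not(30<sz[0]<75): continue
        # fill ratio & tongue side: whole part = heavier end
        ax=np.array([np.cos(np.radians(a)),np.sin(np.radians(a))])
        t=(xy*1000-c)@ax; 
        if np.median(t)>0: s=-1
        else: s=1
        # s*ax points to tongue
        hull=cv2.contourArea(cv2.convexHull((xy*1000).astype(np.float32)))/(sz[0]*sz[1])
        mid=np.array(c)-s*ax*9
        z=np.median(P[L==i][:,2])
        o.append((mid/1000,np.degrees(np.arctan2(*(s*ax)[::-1])),sz,hull,z,C[i],np.array(c)/1000))
        print('px',np.round(C[i]),'rectc',np.round(np.array(c)/1000,4),'whole',np.round(mid/1000,4),'axis',round(o[-1][1],1),'sz',np.round(sz,1),'hull',round(hull,2),'z',round(float(z),4))
    return o
def boxfit(d,pc=(.527,.238)):
    P=cloud(d);m=(abs(P[...,2]-.18)<.008)&(np.hypot(P[...,0]-pc[0],P[...,1]-pc[1])<.16)
    c,sz,a=cv2.minAreaRect((P[m][:,:2]*1000).astype(np.float32));print('box',c,sz,a,'z',np.median(P[m][:,2]))
    k=(P[...,2]>.2)&(P[...,2]<.226)&(np.hypot(P[...,0]-.545,P[...,1]-.296)<.05)
    if k.any():
        Q=P[k];print('key head',np.median(Q,0),cv2.minAreaRect((Q[:,:2]*1000).astype(np.float32)))
E
python3 - <<'E'
from h import *
d=snap('top');blobs(d);boxfit(d)
d=snap('scene');boxfit(d)
E
```

```text
px [387. 208.] rectc [ 0.6372 -0.1948] whole [ 0.6285 -0.1927] axis -13.3 sz [48.8 20. ] hull 0.82 z 0.0217
px [393. 245.] rectc [ 0.5456 -0.2061] whole [ 0.5372 -0.2094] axis 21.5 sz [47.7 20.2] hull 0.94 z 0.0218
px [431. 247.] rectc [ 0.5422 -0.2981] whole [ 0.5406 -0.2893] axis -79.9 sz [49.  20.3] hull 0.79 z 0.0214
px [481. 250.] rectc [ 0.529  -0.4069] whole [ 0.5348 -0.4138] axis 129.8 sz [48.7 20.1] hull 0.8 z 0.0218
px [349. 253.] rectc [ 0.5284 -0.1054] whole [ 0.5251 -0.097 ] axis -68.3 sz [48.  20.2] hull 0.96 z 0.0216
px [482. 288.] rectc [ 0.4443 -0.4047] whole [ 0.4466 -0.396 ] axis -104.6 sz [47.3 21.1] hull 0.94 z 0.0216
px [348. 295.] rectc [ 0.4281 -0.0988] whole [ 0.4353 -0.1042] axis 142.8 sz [48.  19.7] hull 0.84 z 0.022
box (528.4251708984375, 238.47727966308594) (221.23239135742188, 151.0582275390625) 74.99578094482422 z 0.18013005047169628
key head [0.5424482  0.29482304 0.2168409 ] ((543.2723999023438, 296.06610107421875), (10.611199378967285, 27.840503692626953), 72.07671356201172)
box (530.1195068359375, 240.60935974121094) (221.72039794921875, 154.83636474609375) 74.84066772460938 z 0.17910907867725656
key head [0.54990579 0.29466349 0.21350935] ((546.8035888671875, 297.15203857421875), (10.007987976074219, 29.18317985534668), 73.40471649169922)
```

```bash
python3 - <<'E'
from h import *
go([.5445,.297,.31],75)
E
```

```text
[[-0.9854, -0.2403, -0.2874], [0.0002, -0.0, -0.2311], [-0.0, -0.0002, 5.7689]] q6 -0.12 q1 1.07
```

Request:
carry_out(delta_pos=[[-0.1,0,-0.2],[-0.985,-0.24,-0.287],[-0.985,-0.24,-0.287],[-0.985,-0.24,-0.287],[-0.985,-0.24,-0.287],[-0.985,-0.24,-0.287],[-0.985,-0.24,-0.287],[-0.985,-0.24,-0.287],[-0.985,-0.24,-0.287],[-0.985,-0.24,-0.287],[-0.985,-0.24,-0.287],[-0.985,-0.24,-0.287]], turn=[[0,0,0],[0,0,-0.231],[0,0,-0.231],[0,0,-0.231],[0,0,-0.231],[0,0,-0.231],[0,0,-0.231],[0,0,-0.231],[0,0,-0.231],[0,0,-0.231],[0,0,-0.231],[0,0,-0.231]], claw=[-1,-1,-1,-1,-1,-1,-1,-1,-1,-1,-1,-1], force=40)

```text
clock: 2.3
position: [0.5434, 0.2977, 0.3096]
ee_rot: [-0.001, 0.13, 0.991, 0.0]
contact_force: [-0.3, 0.1, -0.6]
width: 0.0855
gripper_force: 0.0
```

```bash
python3 - <<'E'
from h import *
s,x,r=st();print(x,s['qpos'],s['clock'],s['contact_force'])
d=snap('wrist','w1.png');boxfit(d,(.529,.239))
for n in('lock_mid','key_mid','slot_mid'): print(n,[(np.round(a['point'],4).tolist(),round(a['score'],2)) for a in manip.place_of('wrist',n)])
go([.5445,.297,.19],75)
E
```

```text
[0.5434447  0.29772257 0.30956124] [ 3.88457694e-01  3.09019329e-01  1.18120434e+00  7.62599332e-04
  1.65232106e+00 -9.21141819e-01] 2.3 [-0.27980841  0.09770756 -0.55167799]
box (528.1527709960938, 239.55023193359375) (221.17884826660156, 150.9125518798828) 75.06328582763672 z 0.18015184248994362
key head [0.54040126 0.29855318 0.21875219] ((542.6844482421875, 297.95037841796875), (8.290436744689941, 27.461702346801758), 74.82403564453125)
lock_mid [([0.5483, 0.2944, 0.1813], 0.73)]
key_mid [([0.5393, 0.2977, 0.2033], 0.94)]
slot_mid [([0.5263, 0.1984, 0.1809], 0.74)]
[[-0.0035, -0.002, 0.2999], [0.0004, -0.0001, 0.0033], [0.0002, 0.0007, -5.9967]] q6 -0.92 q1 0.39
```

View pics/w1.png

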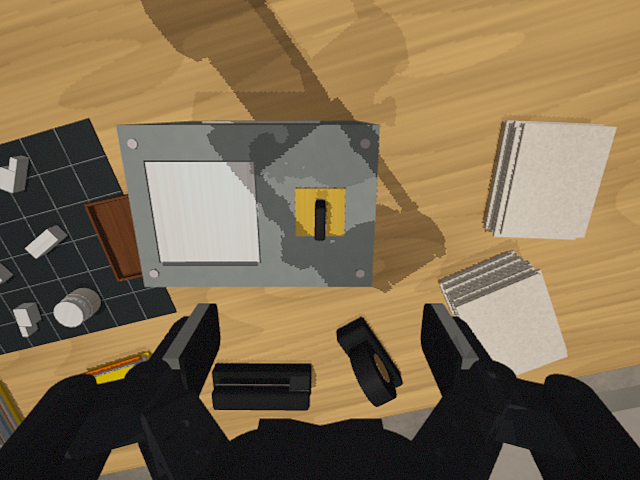

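The wrist picture shows the key head at (320,219) on the brass plate at (320,212), under the gripper, with the flap at (203,212). I go straight down and grip it.

Request:
carry_out(delta_pos=[[0,0,0.12],[0,0,0.22],[0,0,0.298],[0,0,0.298],[0,0,0.298],[0,0,0.298],[0,0,0.298],[0,0,0.298],[0,0,0.298],[0,0,0.298],[0,0,0.298],[0,0,0.298]], turn=[[0,0,0],[0,0,0],[0,0,0],[0,0,0],[0,0,0],[0,0,0],[0,0,0],[0,0,0],[0,0,0],[0,0,0],[0,0,0],[0,0,0]], claw=[-1,-1,-1,-0.5,0,0.5,1,1,1,1,1,1], force=40)

```text
clock: 3.7
position: [0.5444, 0.2971, 0.1906]
ee_rot: [-0.0, 0.131, 0.991, 0.0]
contact_force: [-0.5, -0.2, -0.2]
width: -0.0003
gripper_force: 0.0
```

```bash
python3 - <<'E'
from h import *
s,x,r=st();print(x,s['width'],s['gripper_force'])
d=snap('wrist');D=snap('scene')
a=d['image'][150:480,120:520];b=cv2.resize(D['image'][140:290,380:560],(480,400))
c=np.zeros((400,880,3),np.uint8);c[:330,:400]=a;c[:,400:]=b
cv2.imwrite('pics/w2.png',cv2.resize(c,(792,360))[:,:,::-1])
E
```

```text
[0.54440814 0.29713754 0.1905973 ] -0.00025554138015140533 0.0
```

View pics/w2.png

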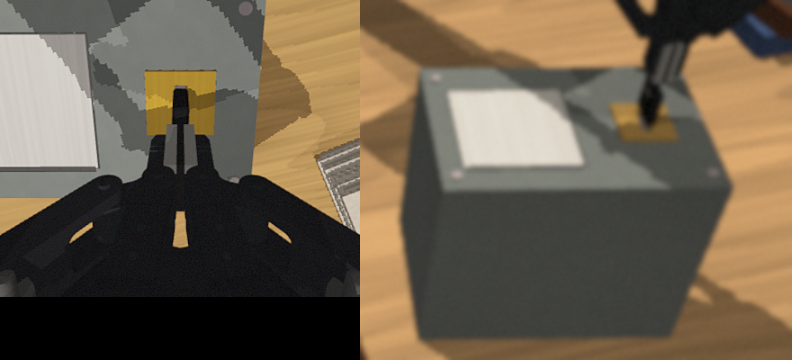

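The picture shows the head at (180,100) in front of the fingers, and I cannot tell whether it is gripped. I check with the depth.

```bash
python3 - <<'E'
from h import *
s,x,r=st()
ax=np.array([np.cos(np.radians(-15)),np.sin(np.radians(-15))]);ay=np.array([-ax[1],ax[0]])
for c in('wrist','scene'):
    d=snap(c);P=cloud(d);L=np.array([.5437,.2975])
    X=(P[...,:2]-L)@ax;Y=(P[...,:2]-L)@ay
    for z0 in np.arange(.186,.26,.006):
        m=(abs(P[...,2]-z0)<.003)&(abs(X)<.04)&(abs(Y)<.03)&(d['z_map']>0)
        if m.sum()>3: print(c,round(z0,3),m.sum(),'x',np.round(np.percentile(X[m],[2,50,98])*1e3,1),'y',np.round(np.percentile(Y[m],[2,50,98])*1e3,1),d['image'][m].mean(0).round())
E
```

```text
wrist 0.186 2568 x [-22.2  -4.6  19.6] y [-21.2   1.5  21.3] [156. 123.  44.]
wrist 0.192 44 x [-14.8 -14.3 -12.4] y [-3.9  0.4  4.7] [37. 33. 29.]
wrist 0.198 72 x [-15.  -14.4 -12.6] y [-3.8  0.4  4.6] [21. 19. 17.]
wrist 0.204 77 x [-15.1 -14.4 -12.7] y [-4.2 -0.1  4.4] [20. 19. 17.]
wrist 0.21 90 x [-14.9 -14.4 -11. ] y [-4.2 -0.1  4.3] [20. 18. 17.]
wrist 0.216 294 x [-14.9 -11.8  -4.5] y [-4.5  0.3  4.7] [27. 25. 22.]
wrist 0.222 151 x [-14.2  -9.8  -5.6] y [-3.4 -0.2  3.6] [23. 23. 23.]
wrist 0.228 8 x [-11.  -10.9 -10.8] y [-3.9 -0.4  2. ] [52. 51. 50.]
wrist 0.234 315 x [-11.7 -11.   -6.6] y [-11.7   0.3  11.9] [62. 59. 54.]
wrist 0.24 458 x [-11.7  -7.9  -6.7] y [-12.9  -0.2  13. ] [49. 48. 47.]
wrist 0.246 532 x [-11.8  -7.8  -6.5] y [-12.9   0.2  13. ] [48. 47. 47.]
wrist 0.252 587 x [-11.8  -8.2  -6.5] y [-13.    0.2  13.1] [47. 46. 45.]
wrist 0.258 556 x [-11.8 -10.8  -6.7] y [-13.1  -0.2  13.2] [50. 49. 48.]
scene 0.186 49 x [-15.    8.1  25.3] y [-21.4  -7.9  21.7] [132. 104.  58.]
scene 0.192 27 x [-11.2  12.4  16.1] y [-4.  -2.6  3.5] [49. 41. 29.]
scene 0.198 22 x [-6.6  9.7 16.9] y [-3.9 -2.4  3.7] [27. 23. 17.]
scene 0.204 30 x [-8.8 10.8 16.7] y [-4.5 -3.   3.9] [33. 28. 22.]
scene 0.21 24 x [-10.1  10.1  16.1] y [-3.9 -2.7  3.3] [36. 32. 26.]
scene 0.216 50 x [-9.9  5.8 16.8] y [-3.6 -1.3  4. ] [35. 34. 32.]
scene 0.228 11 x [ 3.5 11.5 13.1] y [-5.7 -2.7  6.2] [64. 63. 59.]
scene 0.234 33 x [ 0.2 10.9 13.7] y [-11.6  -2.6  12.4] [66. 64. 59.]
scene 0.24 51 x [-3.  10.2 13.6] y [-13.1  -2.9  13.5] [64. 59. 51.]
scene 0.246 46 x [-3.7  9.1 13.8] y [-12.5  -4.6  13.7] [60. 55. 48.]
scene 0.252 48 x [-4.4  9.4 14.2] y [-12.8  -4.5  14.1] [61. 55. 48.]
scene 0.258 52 x [-3.1  9.8 14.3] y [-12.7  -2.6  13.7] [61. 56. 49.]
```

```bash
python3 - <<'E'
from h import *
print(manip.pinch_z,[a for a in dir(manip) if a[0]!='_']);s,x,r=st()
d=snap('wrist');P=cloud(d);q=(P-x)@r.as_matrix()
for y0 in(-.006,-.003,0.,.003,.006):
    m=(abs(q[...,1]-y0)<.0015)&(abs(q[...,0])<.0135)&(q[...,2]<-.0305)&(d['z_map']>0)
    print(y0,m.sum(),np.round(np.percentile(q[m][:,2],[50,90,98,100])*1e3,1))
E
```

```text
0.0187 ['MotionError', 'get_image', 'get_state', 'pinch_z', 'place_of', 'sign_off', 'spot_in']
-0.006 891 [-88.1 -52.7 -43.7 -40. ]
-0.003 1952 [-93.2 -61.7 -45.3 -39.2]
0.0 1552 [-74.8 -58.5 -44.8 -39.7]
0.003 1965 [-92.1 -61.7 -45.1 -39.8]
0.006 963 [-89.4 -53.6 -43.9 -39.7]
```

The depth shows that the shut fingertips end about 38 mm behind the reported TCP, at z ≈ 0.228. They closed above the head, whose top is at 0.219. I open, lower in small steps watching the force, and check again.

Request:
carry_out(delta_pos=[[0,0,0],[0,0,0],[0,0,0],[0,0,0.01],[0,0,0.02],[0,0,0.03],[0,0,0.04],[0,0,0.045]], turn=[[0,0,0],[0,0,0],[0,0,0],[0,0,0],[0,0,0],[0,0,0],[0,0,0],[0,0,0]], claw=[0,0,0,0,0,0,0,0])

```text
clock: 4.75
position: [0.5441, 0.2971, 0.1719]
ee_rot: [-0.0, 0.131, 0.991, -0.0]
contact_force: [-0.1, 0.2, -0.8]
width: 0.0429
gripper_force: 0.0
```

```bash
python3 - <<'E'
from h import *
s,x,r=st();print(x,s['width'],s['contact_force'])
d=snap('wrist','w3.png');P=cloud(d);q=(P-x)@r.as_matrix()
for sg in(-1,1):
    m=(abs(q[...,1]*sg-.028)<.014)&(abs(q[...,0])<.0135)&(q[...,2]<-.005)&(d['z_map']>0)
    print(sg,m.sum(),np.round(np.percentile(q[m][:,2],[50,90,98,100])*1e3,1))
E
```

```text
[0.54409695 0.29708003 0.17189014] 0.042885028277612265 [-0.05773481  0.21098553 -0.8438543 ]
-1 7965 [-72.2  -8.3  -7.5  -6.4]
1 7841 [-71.3  -8.4  -7.6  -6.4]
```

View pics/w3.png

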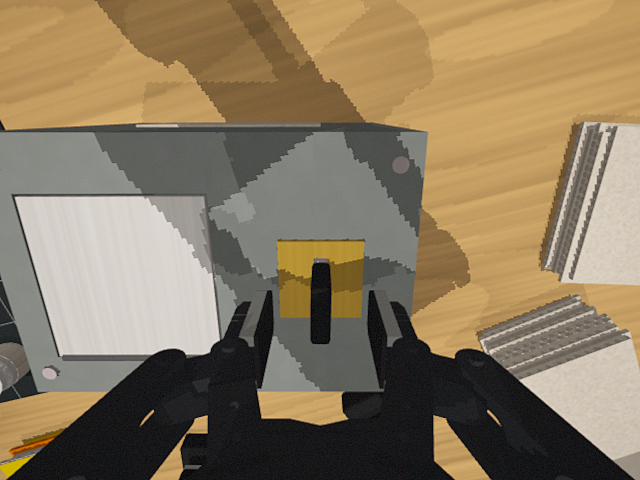

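The picture shows the key at (320,290) midway between the fingers, whose tips are still well above the plate. I lower 18 mm more and close.

Request:
carry_out(delta_pos=[[0,0,0.01],[0,0,0.02],[0,0,0.03],[0,0,0.04],[0,0,0.045],[0,0,0.045],[0,0,0.045],[0,0,0.045],[0,0,0.045],[0,0,0.045],[0,0,0.045]], turn=[[0,0,0],[0,0,0],[0,0,0],[0,0,0],[0,0,0],[0,0,0],[0,0,0],[0,0,0],[0,0,0],[0,0,0],[0,0,0]], claw=[0,0,0,0,0,0.5,1,1,1,1,1], force=40)

```text
clock: 5.9
position: [0.5446, 0.2973, 0.1548]
ee_rot: [0.0, 0.131, 0.991, 0.0]
contact_force: [0.0, -0.6, 1.0]
width: 0.0085
gripper_force: 40.7
```

Request:
carry_out(delta_pos=[[0,0,0],[0,0,0],[0,0,0],[0,0,0],[0,0,0],[0,0,0]], turn=[[0,0,0.2],[0,0,0.4],[0,0,0.6],[0,0,0.8],[0,0,1.0],[0,0,1.0]], claw=[1,1,1,1,1,1])

```text
clock: 6.5
position: [0.5444, 0.297, 0.1549]
ee_rot: [0.0, 0.383, 0.924, -0.0]
contact_force: [-2.1, -0.9, 1.3]
width: 0.0083
gripper_force: 40.9
```

Request:
carry_out(delta_pos=[[0,0,0],[0,0,0],[0,0,0],[0,0,0],[0,0,0],[0,0,0]], turn=[[0,0,0.2],[0,0,0.4],[0,0,0.6],[0,0,0.8],[0,0,1.0],[0,0,1.0]], claw=[1,1,1,1,1,1])

```text
clock: 7.1
position: [0.5443, 0.297, 0.1548]
ee_rot: [0.0, 0.608, 0.794, -0.0]
contact_force: [0.3, -1.0, 2.6]
width: 0.0084
gripper_force: 40.9
```

Request:
carry_out(delta_pos=[[0,0,0],[0,0,0],[0,0,0],[0,0,0],[0,0,0]], turn=[[0,0,0.2],[0,0,0.4],[0,0,0.47],[0,0,0.47],[0,0,0.47]], claw=[1,1,1,1,1])

```text
clock: 7.6
position: [0.5442, 0.297, 0.1548]
ee_rot: [0.0, 0.701, 0.714, -0.0]
contact_force: [-1.4, -1.8, 3.1]
width: 0.0086
gripper_force: 41.0
```

```bash
python3 - <<'E'
from h import *
s,x,r=st();print(x,s['width'],s['contact_force'],s['moment'],s['qpos'],r.as_matrix()[:,1])
E
```

```text
[0.5441863  0.2969935  0.15481122] 0.008590402643944606 [-1.35657702 -1.77464476  3.0868502 ] [-0.28707788  0.26518805 -0.0139123 ] [ 3.87524721e-01  3.66787822e-01  1.47008967e+00 -1.97031958e-04
  1.30510006e+00  3.69023410e-01] [ 9.99827855e-01  1.85519735e-02 -2.90417481e-04]
```

The lock has been turned 74°. I release the key, rise and head for the first block.

Request:
carry_out(delta_pos=[[0,0,0],[0,0,0],[0,0,0],[0,0,-0.1],[0,0,-0.2],[0,0,-0.25],[0,0,-0.25]], turn=[[0,0,0],[0,0,0],[0,0,0],[0,0,0],[0,0,0],[0,0,0],[0,0,0]], claw=[-0.2,-0.2,-0.2,-0.2,-0.2,-0.2,-0.2])

```text
clock: 8.3
position: [0.5464, 0.2982, 0.2585]
ee_rot: [0.001, 0.701, 0.713, 0.004]
contact_force: [0.2, -0.9, -0.1]
width: 0.0508
gripper_force: 0.0
```

```bash
python3 - <<'E'
from h import *
s,x,r=st();print(x,s['width'])
d=snap('wrist');boxfit(d,(.528,.2395))
go([.4353,-.1042,.08],52.8)
E
```

```text
[0.54644406 0.29816755 0.25851385] 0.050762982700454304
box (528.1461791992188, 239.133544921875) (221.5287628173828, 150.62545776367188) 75.02255249023438 z 0.18010094875263002
key head [0.54339152 0.30078677 0.21862524] ((543.5623168945312, 298.37335205078125), (8.802535057067871, 28.126440048217773), 1.0246894359588623)
[[-1.0007, -0.2924, 0.4375], [0.0071, 0.0002, -1.7293], [0.0002, -0.0086, 4.2707]] q6 0.37 q1 0.39
```

Request:
carry_out(delta_pos=[[-1,-0.29,0],[-1,-0.29,0],[-1,-0.29,0],[-1,-0.29,0],[-1,-0.29,0],[-1,-0.29,0],[-1,-0.29,0.2],[-1,-0.29,0.35],[-1,-0.29,0.35],[-1,-0.29,0.35],[-1,-0.29,0.35],[-1,-0.29,0.35]], turn=[[0,0,-1],[0,0,-1],[0,0,-1],[0,0,-1],[0,0,-1],[0,0,-1],[0,0,-1],[0,0,-1],[0,0,-1],[0,0,-1],[0,0,-1],[0,0,-1]], claw=[-0.2,-0.2,-0.2,-0.2,-0.2,-0.2,-0.2,-0.2,-0.2,-0.2,-0.2,-0.2])

```text
clock: 9.55
position: [0.4338, -0.1041, 0.1135]
ee_rot: [-0.002, 0.494, 0.87, 0.0]
contact_force: [-0.4, 0.8, 0.1]
width: 0.0512
gripper_force: 0.0
```

```bash
python3 - <<'E'
from h import *
s,x,r=st();print(x)
d=snap('wrist','w4.png');blobs(d)
go([.4353,-.1042,.04],52.8)
E
```

```text
[ 0.43378554 -0.10406554  0.11351921]
px [322. 217.] rectc [ 0.4286 -0.0979] whole [ 0.4357 -0.1033] axis 142.9 sz [47.8 19.9] hull 0.86 z 0.022
px [417. 279.] rectc [ 0.5291 -0.1043] whole [ 0.5258 -0.0959] axis -68.7 sz [48.2 20.7] hull 0.96 z 0.0221
px [502. 326.] rectc [ 0.6174 -0.1011] whole [ 0.618  -0.1101] axis 94.2 sz [40.7 15.1] hull 0.73 z 0.0266
px [365. 372.] rectc [ 0.5453 -0.2055] whole [ 0.5369 -0.2086] axis 20.3 sz [46.4 20.8] hull 0.89 z 0.0221
px [182. 466.] rectc [ 0.4451 -0.4041] whole [ 0.4473 -0.3954] axis -104.2 sz [47.9 20.3] hull 0.93 z 0.0219
[[-0.0006, 0.0003, 0.1868], [0.0013, -0.0009, -0.7307], [-0.0012, -0.0018, 5.2693]] q6 -0.93 q1 -0.39
```

View pics/w4.png

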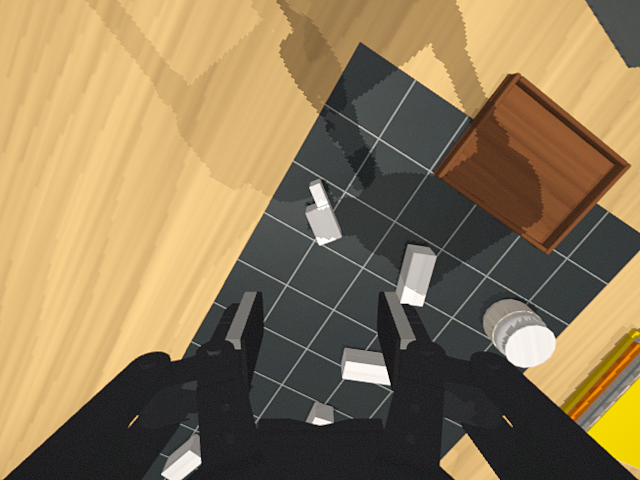

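The spoilt block is at (322,217) with its tongue up-left at (317,190), clear of its neighbours. I turn and descend, stopping short to check tip height.

Request:
carry_out(delta_pos=[[0,0.005,0.1],[0,0.005,0.2],[0,0.005,0.27],[0,0.005,0.31],[0,0.005,0.31],[0,0.005,0.31]], turn=[[0,0,-0.25],[0,0,-0.5],[0,0,-0.73],[0,0,-0.73],[0,0,-0.73],[0,0,-0.73]], claw=[-0.2,-0.2,-0.2,-0.2,-0.2,-0.2])

```text
clock: 10.2
position: [0.4381, -0.1032, -0.0083]
ee_rot: [0.001, 0.318, 0.948, 0.0]
contact_force: [-0.3, -0.6, 0.1]
width: 0.0513
gripper_force: 0.0
```

```bash
python3 - <<'E'
from h import *
s,x,r=st();print(x,s['width'],s['contact_force'])
d=snap('wrist','w5.png');P=cloud(d);q=(P-x)@r.as_matrix()
for y0 in(-.03,-.028,-.026,.026,.028,.03):
    m=(abs(q[...,1]-y0)<.001)&(abs(q[...,0])<.0135)&(P[...,2]>.006)&(d['z_map']>0)
    print(y0,m.sum(),np.round(np.sort(P[m][:,2])[:200:20]*1e3,1))
go([.4357,-.1033,-.03],52.8)
E
```

```text
[ 0.43809622 -0.10324776 -0.00826596] 0.051255225606764904 [-0.30026751 -0.59433727  0.05005321]
-0.03 529 [33.6 38.7 42.4 45.5 48.3 51.4 53.7 56.6 59.1 61.5]
-0.028 716 [33.8 38.3 41.9 44.9 48.3 51.5 53.7 56.8 59.1 61.8]
-0.026 1481 [31.  33.  34.3 35.2 36.  36.9 37.8 38.6 39.4 40.1]
0.026 1631 [31.2 33.  34.1 35.2 35.9 36.9 37.6 38.8 39.5 40.3]
0.028 627 [33.8 38.6 42.6 45.2 48.9 51.9 54.7 57.3 60.  61.6]
0.03 534 [34.4 38.4 42.  45.1 48.3 51.  53.5 56.1 58.2 60.4]
[[0.0058, -0.0036, 0.0552], [0.0022, 0.0063, 0.0018], [-0.0099, 0.0034, -5.9982]] q6 -1.31 q1 -0.39
```

View pics/w5.png

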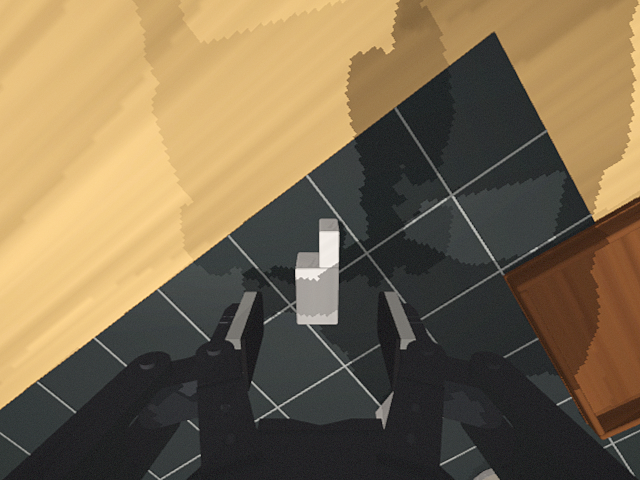

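The block sits at (318,285) between the fingers, the tips 31 mm up and the tongue ahead. Down 20 mm and grip.

Request:
carry_out(delta_pos=[[0,0,0.025],[0,0,0.05],[0,0,0.05],[0,0,0.05],[0,0,0.05],[0,0,0.05],[0,0,0.05],[0,0,-0.1],[0,0,-0.2],[0,0,-0.3],[0,0,-0.3]], turn=[[0,0,0],[0,0,0],[0,0,0],[0,0,0],[0,0,0],[0,0,0],[0,0,0],[0,0,0],[0,0,0],[0,0,0],[0,0,0]], claw=[-0.2,-0.2,1,1,1,1,1,1,1,1,1], force=50)

```text
clock: 11.35
position: [0.4408, -0.1053, 0.116]
ee_rot: [0.006, 0.319, 0.948, -0.0]
contact_force: [0.6, 0.3, -1.1]
width: 0.0186
gripper_force: 55.2
```

```bash
python3 - <<'E'
from h import *
s,x,r=st();print(x,s['width'],s['contact_force'])
go([.5168,.1964,.22],-15)
E
```

```text
[ 0.44075966 -0.10527236  0.11603719] 0.018629339784435893 [ 0.63707295  0.32388302 -1.07782192]
[[0.3014, 0.7165, -0.2612], [0.0195, 0.0167, 2.26], [-0.0186, 0.0217, -3.7399]] q6 -1.31 q1 -0.39
```

Request:
carry_out(delta_pos=[[0,0,-0.12],[0,0,-0.23],[0.3,0.717,-0.26],[0.3,0.717,-0.26],[0.3,0.717,-0.26],[0.3,0.717,-0.26],[0.3,0.717,-0.26],[0.3,0.717,-0.26],[0.3,0.717,-0.26],[0.3,0.717,-0.26],[0.3,0.717,-0.26]], turn=[[0,0,0.2],[0,0,0.4],[0,0,0.6],[0,0,0.8],[0,0,1],[0,0,1],[0,0,1],[0,0,1],[0,0,1],[0,0,1],[0,0,1]], claw=[1,1,1,1,1,1,1,1,1,1,1])

```text
clock: 12.45
position: [0.5134, 0.1964, 0.2136]
ee_rot: [-0.0, 0.553, 0.833, -0.001]
contact_force: [-0.6, 0.5, -1.1]
width: 0.0186
gripper_force: 55.2
```

Request:
carry_out(delta_pos=[[0,0,0],[0,0,0],[0,0,0],[0,0,0],[0,0,0]], turn=[[0,0,0.25],[0,0,0.5],[0,0,0.75],[0,0,1],[0,0,1]], claw=[1,1,1,1,1])

```text
clock: 12.95
position: [0.5138, 0.1952, 0.2146]
ee_rot: [0.0, 0.751, 0.66, -0.0]
contact_force: [0.5, -0.3, 0.8]
width: 0.0185
gripper_force: 55.2
```

Request:
carry_out(delta_pos=[[0,0,0],[0,0,0],[0,0,0]], turn=[[0,0,0.26],[0,0,0.26],[0,0,0.26]], claw=[1,1,1])

```text
clock: 13.25
position: [0.5141, 0.1965, 0.2146]
ee_rot: [0.0, 0.792, 0.61, -0.0]
contact_force: [0.5, -0.1, -0.7]
width: 0.0187
gripper_force: 55.2
```

```bash
python3 - <<'E'
from h import *
s,x,r=st();print(x,s['width'],s['gripper_force'])
d=snap('wrist','w6.png')
go([.5168,.1964,.10],-15)
E
```

```text
[0.51406934 0.19645716 0.21462198] 0.018686654879019687 55.203736424446106
[[0.001, 0.0067, 0.2866], [-0.0, 0.0002, 0.0046], [-0.0004, -0.0, -5.9954]] q6 0.5 q1 0.24
```

View pics/w6.png

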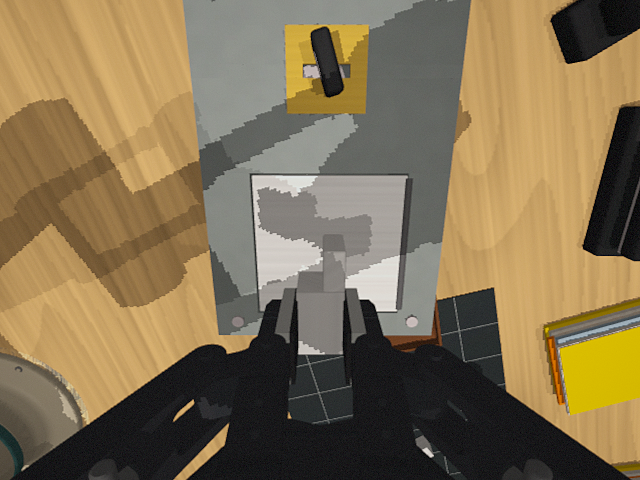

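The picture shows the block held over the flap at (330,245), with the tongue towards the lock and the key turned at (327,62). I press down 116 mm, open to 34 mm and rise.

Request:
carry_out(delta_pos=[[0,0.005,0.08],[0,0.005,0.14],[0,0.005,0.19],[0,0.005,0.24],[0,0.005,0.29],[0,0.005,0.29],[0,0.005,0.29],[0,0.005,0.29],[0,0.005,0.29],[0,0.005,0.29],[0,0.005,0.29],[0,0.005,0.29]], turn=[[0,0,0],[0,0,0],[0,0,0],[0,0,0],[0,0,0],[0,0,0],[0,0,0],[0,0,0],[0,0,0],[0,0,0],[0,0,0],[0,0,0]], claw=[1,1,1,1,1,1,0.2,0.2,0.2,0.2,0.2,0.2])

```text
clock: 14.5
position: [0.5145, 0.1971, 0.0991]
ee_rot: [-0.001, 0.793, 0.609, -0.001]
contact_force: [-5.8, 0.7, -0.4]
width: 0.034
gripper_force: 2.2
```

Request:
carry_out(delta_pos=[[0,0,0],[0,0,0],[0,0,-0.06],[0,0,-0.12],[0,0,-0.2],[0,0,-0.3],[0,0,-0.32],[0,0,-0.32]], turn=[[0,0,0],[0,0,0],[0,0,0],[0,0,0],[0,0,0],[0,0,0],[0,0,0],[0,0,0]], claw=[0.2,0.2,0.2,0.2,0.2,0.2,0.2,0.2])

```text
clock: 15.3
position: [0.5186, 0.1971, 0.2298]
ee_rot: [0.002, 0.793, 0.609, 0.004]
contact_force: [-0.8, 0.1, -0.9]
width: 0.0341
gripper_force: 0.0
```

```bash
python3 - <<'E'
from h import *
s,x,r=st();print(x,s['width'],s['contact_force'])
d=snap('wrist','w7.png')
D=snap('top');blobs(D)
E
```

```text
[0.51864276 0.19711235 0.22976266] 0.03406843794070101 [-0.79362955  0.13038924 -0.91095672]
px [116. 136.] rectc [0.817  0.4445] whole [0.8082 0.4425] axis 12.7 sz [44.4  4.2] hull 0.8 z 0.0176
px [387. 208.] rectc [ 0.6365 -0.1947] whole [ 0.6278 -0.1926] axis -13.7 sz [49.1 20.1] hull 0.82 z 0.0218
px [393. 245.] rectc [ 0.5452 -0.206 ] whole [ 0.5369 -0.2093] axis 21.6 sz [47.6 20.8] hull 0.94 z 0.0215
px [431. 247.] rectc [ 0.5423 -0.2982] whole [ 0.5409 -0.2893] axis -81.2 sz [48.3 20. ] hull 0.81 z 0.0214
px [481. 250.] rectc [ 0.5289 -0.407 ] whole [ 0.5348 -0.4138] axis 130.5 sz [47.3 20.3] hull 0.81 z 0.0217
px [349. 253.] rectc [ 0.5288 -0.1051] whole [ 0.5256 -0.0967] axis -69.1 sz [48.1 20.8] hull 0.95 z 0.0215
px [482. 288.] rectc [ 0.4446 -0.4049] whole [ 0.4467 -0.3962] axis -103.6 sz [48.9 20.6] hull 0.94 z 0.0217
```

View pics/w7.png

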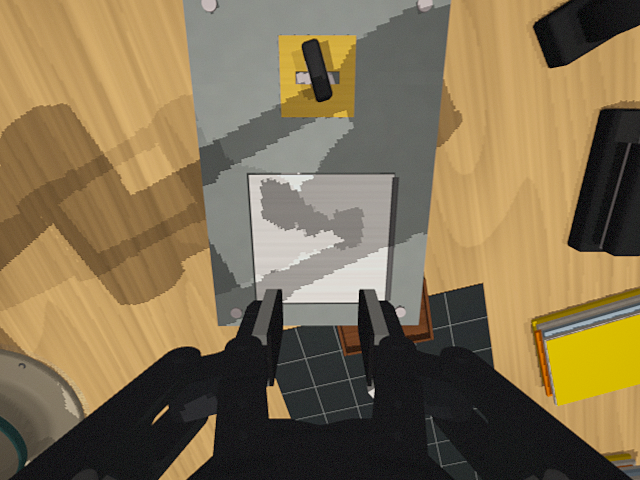

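The block has gone, the flap is shut and the lock is still turned (key at (317,70)). The remaining blocks have not moved. Next is the block at (0.628, -0.193).

```bash
python3 - <<'E'
from h import *
go([.628,-.1926,.10],-103.5)
E
```

```text
[[-0.8677, 0.5215, 0.3161], [0.001, -0.0007, 2.9502], [0.0007, 0.001, -3.0498]] q6 0.5 q1 0.24
```

Request:
carry_out(delta_pos=[[-0.868,0.52,0],[-0.868,0.52,0],[-0.868,0.52,0],[-0.868,0.52,0],[-0.868,0.52,0],[-0.868,0.52,0],[-0.868,0.52,0.1],[-0.868,0.52,0.15],[-0.868,0.52,0.15],[-0.868,0.52,0.15]], turn=[[0,0,0.2],[0,0,0.4],[0,0,0.6],[0,0,0.8],[0,0,1],[0,0,1],[0,0,1],[0,0,1],[0,0,1],[0,0,1]], claw=[-0.2,-0.2,-0.2,-0.2,-0.2,-0.2,-0.2,-0.2,-0.2,-0.2])

```text
clock: 16.4
position: [0.6253, -0.1937, 0.1618]
ee_rot: [-0.003, 0.924, 0.381, -0.003]
contact_force: [0.1, 0.1, -0.6]
width: 0.0517
gripper_force: 0.0
```

Request:
carry_out(delta_pos=[[0,0,0],[0,0,0.1],[0,0,0.15],[0,0,0.15],[0,0,0.15]], turn=[[0,0,0.25],[0,0,0.5],[0,0,0.75],[0,0,1],[0,0,1]], claw=[-0.2,-0.2,-0.2,-0.2,-0.2])

```text
clock: 16.9
position: [0.6267, -0.1898, 0.1064]
ee_rot: [-0.001, 0.991, 0.132, -0.0]
contact_force: [-0.3, 0.4, 0.4]
width: 0.0511
gripper_force: 0.0
```

Request:
carry_out(delta_pos=[[0,0,0],[0,0,0],[0,0,0.05],[0,0,0.05],[0,0,0.05],[0,0,0.05]], turn=[[0,0,0.25],[0,0,0.5],[0,0,0.75],[0,0,0.95],[0,0,0.95],[0,0,0.95]], claw=[-0.2,-0.2,-0.2,-0.2,-0.2,-0.2])

```text
clock: 17.5
position: [0.628, -0.1916, 0.0879]
ee_rot: [0.0, 0.993, -0.115, 0.001]
contact_force: [0.1, 0.7, -0.3]
width: 0.0513
gripper_force: 0.0
```

```bash
python3 - <<'E'
from h import *
s,x,r=st();print(x,s['width'])
d=snap('wrist','w8.png');o=blobs(d)
b=min(o,key=lambda b:np.hypot(*(b[0]-[.628,-.1926])))
go([*b[0],-.03],b[1]-90)
E
```

```text
[ 0.62797432 -0.19156814  0.08788238] 0.051322378787541624
px [28. 58.] rectc [ 0.7786 -0.0455] whole [ 0.7876 -0.0449] axis -175.8 sz [65.   3.9] hull 0.91 z 0.0296
px [322. 223.] rectc [ 0.6381 -0.1942] whole [ 0.6293 -0.1922] axis -12.5 sz [47.8 19.4] hull 0.87 z 0.022
px [619. 286.] rectc [ 0.5301 -0.4055] whole [ 0.5359 -0.4123] axis 130.8 sz [47.4 21.4] hull 0.74 z 0.0218
px [473. 305.] rectc [ 0.5433 -0.2981] whole [ 0.5419 -0.2892] axis -80.6 sz [47.9 20.8] hull 0.86 z 0.0219
px [359. 321.] rectc [ 0.5467 -0.2057] whole [ 0.5552 -0.2025] axis -159.4 sz [48.  19.8] hull 0.92 z 0.022
px [613. 377.] rectc [ 0.4456 -0.404 ] whole [ 0.448  -0.3954] axis -105.7 sz [48.1 21.6] hull 0.91 z 0.0218
[[0.0029, 0.0003, 0.2946], [0.0001, -0.004, -0.0268], [-0.0063, -0.0001, 5.9732]] q6 1.4 q1 -0.4
```

Aligned within 1 mm. I descend, grip, lift and carry on rising.

Request:
carry_out(delta_pos=[[0.003,0,0.1],[0.003,0,0.2],[0.003,0,0.27],[0.003,0,0.295],[0.003,0,0.295],[0.003,0,0.295],[0.003,0,0.295],[0.003,0,0.295],[0.003,0,0.295],[0.003,0,0.18],[0.003,0,0.05],[0.003,0,0]], turn=[[0,0,0],[0,0,0],[0,0,0],[0,0,0],[0,0,0],[0,0,0],[0,0,0],[0,0,0],[0,0,0],[0,0,0],[0,0,0],[0,0,0]], claw=[-0.2,-0.2,-0.2,-0.2,1,1,1,1,1,1,1,1], force=50)

```text
clock: 18.75
position: [0.6308, -0.1936, 0.0917]
ee_rot: [0.001, 0.993, -0.117, 0.004]
contact_force: [0.6, 0.3, -0.7]
width: 0.0186
gripper_force: 51.1
```

```bash
python3 - <<'E'
from h import *
s,x,r=st();print(x,s['width'])
go([.5168,.1964,.216],-15)
E
```

```text
[ 0.63082058 -0.19357567  0.09168863] 0.018619973654292476
[[-0.5023, -0.8811, -0.3157], [0.013, -0.0097, -2.9497], [-0.0097, -0.0131, 3.0503]] q6 1.4 q1 -0.4
```

Request:
carry_out(delta_pos=[[0,0,-0.12],[0,0,-0.24],[-0.503,-0.881,-0.315],[-0.503,-0.881,-0.315],[-0.503,-0.881,-0.315],[-0.503,-0.881,-0.315],[-0.503,-0.881,-0.315],[-0.503,-0.881,-0.315],[-0.503,-0.881,-0.315],[-0.503,-0.881,-0.315],[-0.503,-0.881,-0.315],[-0.503,-0.881,-0.315]], turn=[[0,0,-0.2],[0,0,-0.4],[0,0,-0.6],[0,0,-0.8],[0,0,-1],[0,0,-1],[0,0,-1],[0,0,-1],[0,0,-1],[0,0,-1],[0,0,-1],[0,0,-1]], claw=[1,1,1,1,1,1,1,1,1,1,1,1])

```text
clock: 19.95
position: [0.5143, 0.1983, 0.2129]
ee_rot: [0.0, 0.989, 0.145, 0.0]
contact_force: [-0.8, -0.7, -0.5]
width: 0.0185
gripper_force: 51.1
```

Request:
carry_out(delta_pos=[[0,0,0],[0,0,0],[0,0,0],[0,0,0],[0,0,0]], turn=[[0,0,-0.25],[0,0,-0.5],[0,0,-0.75],[0,0,-1],[0,0,-1]], claw=[1,1,1,1,1])

```text
clock: 20.45
position: [0.5155, 0.195, 0.2124]
ee_rot: [0.0, 0.919, 0.394, -0.0]
contact_force: [1.4, 0.6, -0.8]
width: 0.019
gripper_force: 51.1
```

Request:
carry_out(delta_pos=[[0,0,0],[0,0,0],[0,0,0],[0,0,0],[0,0,0]], turn=[[0,0,-0.25],[0,0,-0.5],[0,0,-0.75],[0,0,-0.95],[0,0,-0.95]], claw=[1,1,1,1,1])

```text
clock: 20.95
position: [0.5154, 0.1958, 0.2124]
ee_rot: [0.0, 0.795, 0.607, -0.0]
contact_force: [0.4, -0.3, -0.7]
width: 0.0187
gripper_force: 51.1
```

```bash
python3 - <<'E'
from h import *
s,x,r=st();print(x,s['width'],s['gripper_force'])
go([.5168,.1964,.0985],-15)
d=snap('wrist','w9.png')
E
```

```text
[0.51536149 0.19579862 0.21243355] 0.01874560010169181 51.11855864524841
[[0.0026, 0.0031, 0.2848], [-0.0, 0.0012, -0.0081], [0.0018, 0.0, 5.9919]] q6 0.5 q1 0.24
```

Request:
carry_out(delta_pos=[[0,0.003,0.08],[0,0.003,0.14],[0,0.003,0.19],[0,0.003,0.24],[0,0.003,0.285],[0,0.003,0.285],[0,0.003,0.285],[0,0.003,0.285],[0,0.003,0.285],[0,0.003,0.285],[0,0.003,0.285],[0,0.003,0.285]], turn=[[0,0,0],[0,0,0],[0,0,0],[0,0,0],[0,0,0],[0,0,0],[0,0,0],[0,0,0],[0,0,0],[0,0,0],[0,0,0],[0,0,0]], claw=[1,1,1,1,1,1,0.2,0.2,0.2,0.2,0.2,0.2])

```text
clock: 22.2
position: [0.5146, 0.1967, 0.099]
ee_rot: [-0.001, 0.794, 0.608, -0.001]
contact_force: [-5.6, 0.9, -1.1]
width: 0.0342
gripper_force: 2.2
```

Request:
carry_out(delta_pos=[[0,0,0],[0,0,0],[0,0,-0.06],[0,0,-0.12],[0,0,-0.2],[0,0,-0.3],[0,0,-0.32],[0,0,-0.32]], turn=[[0,0,0],[0,0,0],[0,0,0],[0,0,0],[0,0,0],[0,0,0],[0,0,0],[0,0,0]], claw=[0.2,0.2,0.2,0.2,0.2,0.2,0.2,0.2])

```text
clock: 23.0
position: [0.5187, 0.1969, 0.2297]
ee_rot: [0.002, 0.794, 0.608, 0.004]
contact_force: [-0.7, 0.2, 0.6]
width: 0.0342
gripper_force: 0.0
```

```bash
python3 - <<'E'
from h import *
def flap(d):
    P=cloud(d);m=(abs(P[...,0]-.517)<.03)&(abs(P[...,1]-.197)<.03)&(d['z_map']>0)&(P[...,2]<.2)
    print('flap z pct',np.round(np.percentile(P[m][:,2],[1,50,99]),4))
s,x,r=st();print(x,s['width'],s['contact_force'])
d=snap('wrist','w10.png');flap(d);boxfit(d,(.528,.2395))
D=snap('top');blobs(D)
go([.5408,-.2892,.10],10)
E
```

```text
[0.51871684 0.19689688 0.229714  ] 0.03419099798732242 [-0.69387029  0.21909035  0.58140146]
flap z pct [0.0043 0.1801 0.1815]
box (526.77880859375, 234.57467651367188) (210.24478149414062, 151.14913940429688) 75.03215789794922 z 0.18015589660675332
key head [0.54341751 0.29784957 0.21883208] ((543.5572509765625, 297.72772216796875), (9.432415962219238, 28.093685150146484), 2.1106035709381104)
px [393. 245.] rectc [ 0.5454 -0.206 ] whole [ 0.537  -0.2092] axis 20.9 sz [47.6 20.9] hull 0.96 z 0.0219
px [431. 247.] rectc [ 0.5427 -0.2986] whole [ 0.541  -0.2897] axis -79.6 sz [47.9 20.7] hull 0.81 z 0.0213
px [481. 250.] rectc [ 0.5288 -0.4064] whole [ 0.5346 -0.4133] axis 129.9 sz [48.3 20.1] hull 0.81 z 0.0215
px [349. 253.] rectc [ 0.5284 -0.1054] whole [ 0.5251 -0.097 ] axis -68.2 sz [48.5 20.2] hull 0.96 z 0.0219
px [482. 288.] rectc [ 0.4446 -0.4049] whole [ 0.4468 -0.3961] axis -104.5 sz [49.4 20.8] hull 0.94 z 0.0213
[[-1.1567, 0.374, 0.316], [0.001, 0.0005, -0.8344], [0.0007, -0.0013, 5.1656]] q6 0.5 q1 0.24
```

Request:
carry_out(delta_pos=[[-1,0.323,0],[-1,0.323,0],[-1,0.323,0],[-1,0.323,0],[-1,0.323,0],[-1,0.323,0],[-1,0.323,0],[-1,0.323,0.1],[-1,0.323,0.15],[-1,0.323,0.15]], turn=[[0,0,-0.2],[0,0,-0.4],[0,0,-0.6],[0,0,-0.8],[0,0,-0.834],[0,0,-0.834],[0,0,-0.834],[0,0,-0.834],[0,0,-0.834],[0,0,-0.834]], claw=[-0.2,-0.2,-0.2,-0.2,-0.2,-0.2,-0.2,-0.2,-0.2,-0.2])

```text
clock: 24.1
position: [0.5334, -0.225, 0.1597]
ee_rot: [-0.006, 0.644, 0.765, -0.002]
contact_force: [-0.7, 0.4, -0.9]
width: 0.0511
gripper_force: 0.0
```

```bash
python3 - <<'E'
from h import *
go([.541,-.2895,.085],10)
E
```

```text
[[-0.1632, -0.0068, 0.1857], [-0.0194, -0.0119, -0.0082], [-0.0187, 0.0304, 5.9917]] q6 -0.69 q1 -0.52
```

Request:
carry_out(delta_pos=[[-0.08,-0.007,0.05],[-0.16,-0.007,0.12],[-0.16,-0.007,0.185],[-0.16,-0.007,0.185],[-0.16,-0.007,0.185]], turn=[[0,0,0],[0,0,0],[0,0,0],[0,0,0],[0,0,0]], claw=[-0.2,-0.2,-0.2,-0.2,-0.2])

```text
clock: 24.6
position: [0.5455, -0.2852, 0.0923]
ee_rot: [-0.001, 0.642, 0.766, 0.0]
contact_force: [-0.5, -0.5, 0.8]
width: 0.0513
gripper_force: 0.0
```

```bash
python3 - <<'E'
from h import *
s,x,r=st();print(x,s['width'])
d=snap('wrist','w11.png');o=blobs(d)
b=min(o,key=lambda b:np.hypot(*(b[0]-[.541,-.2895])))
go([*b[0],-.03],b[1]+90)
E
```

```text
[ 0.54552363 -0.28521787  0.0923251 ] 0.051255565104468784
px [344. 121.] rectc [ 0.5466 -0.2054] whole [ 0.555  -0.2022] axis -158.8 sz [47.9 19.8] hull 0.99 z 0.0221
px [314. 241.] rectc [ 0.5435 -0.2977] whole [ 0.542  -0.2888] axis -80.8 sz [47.7 19. ] hull 0.87 z 0.022
px [180. 340.] rectc [ 0.4466 -0.3998] whole [ 0.4488 -0.3911] axis -104.5 sz [40.3 20. ] hull 0.92 z 0.0219
px [281. 363.] rectc [ 0.5296 -0.4057] whole [ 0.5354 -0.4125] axis 130.3 sz [48.6 20.4] hull 0.85 z 0.022
[[-0.0057, -0.0123, 0.3088], [0.0015, 0.0002, 0.0298], [-0.0003, 0.0023, -5.9702]] q6 -0.77 q1 -0.59
```

View pics/w11.png

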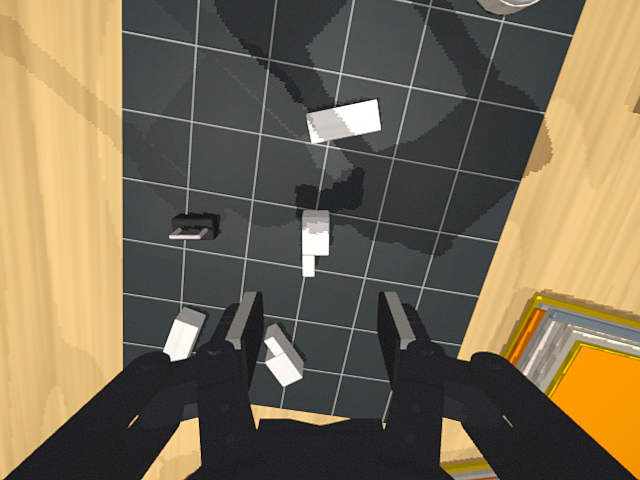

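The block is at (315,240), with its tongue pointing towards the gripper. I descend part way, then correct.

Request:
carry_out(delta_pos=[[-0.005,-0.01,0.1],[-0.005,-0.01,0.18],[-0.005,-0.01,0.18],[-0.005,-0.01,0.18],[-0.005,-0.01,0.18]], turn=[[0,0,0.03],[0,0,0.03],[0,0,0.03],[0,0,0.03],[0,0,0.03]], claw=[-0.2,-0.2,-0.2,-0.2,-0.2])

```text
clock: 25.15
position: [0.5443, -0.29, 0.0234]
ee_rot: [0.003, 0.648, 0.761, 0.0]
contact_force: [-0.0, -0.2, 0.9]
width: 0.0514
gripper_force: 0.0
```

```bash
python3 - <<'E'
from h import *
s,x,r=st();print(x,s['width'])
go([.542,-.2888,-.03],9.5)
E
```

```text
[ 0.54425039 -0.29004523  0.02336364] 0.05141428248292949
[[0.0044, -0.0056, 0.1334], [0.0072, 0.0065, -0.0116], [0.0102, -0.0113, 5.9884]] q6 -0.76 q1 -0.6
```

Request:
carry_out(delta_pos=[[0.004,-0.005,0.08],[0.004,-0.005,0.13],[0.004,-0.005,0.13],[0.004,-0.005,0.13],[0.004,-0.005,0.13],[0.004,-0.005,0.13],[0.004,-0.005,0.13],[0.004,-0.005,0],[0.004,-0.005,-0.12],[0.004,-0.005,-0.25],[0.004,-0.005,-0.35],[0.004,-0.005,-0.35]], turn=[[0,0,0],[0,0,0],[0,0,0],[0,0,0],[0,0,0],[0,0,0],[0,0,0],[0,0,0],[0,0,0],[0,0,0],[0,0,0],[0,0,0]], claw=[-0.2,-0.2,-0.2,1,1,1,1,1,1,1,1,1], force=50)

```text
clock: 26.35
position: [0.5439, -0.2905, 0.1687]
ee_rot: [0.008, 0.649, 0.761, 0.001]
contact_force: [0.2, -0.6, -0.5]
width: 0.0184
gripper_force: 49.6
```

```bash
python3 - <<'E'
from h import *
s,x,r=st();print(x,s['width'])
go([.5168,.1964,.216],-15)
E
```

```text
[ 0.54387222 -0.29054759  0.16870449] 0.01841233113941825
[[1.2114, 0.1276, -0.1295], [0.0251, 0.0152, 0.8041], [-0.021, 0.0346, -5.1957]] q6 -0.76 q1 -0.6
```

Request:
carry_out(delta_pos=[[0.02,0,-0.1],[1,0.1,-0.13],[1,0.1,-0.13],[1,0.1,-0.13],[1,0.1,-0.13],[1,0.1,-0.13],[1,0.1,-0.13],[1,0.1,-0.13],[1,0.1,-0.13],[1,0.1,-0.13]], turn=[[0,0,0.2],[0,0,0.4],[0,0,0.6],[0,0,0.8],[0,0,0.804],[0,0,0.804],[0,0,0.804],[0,0,0.804],[0,0,0.804],[0,0,0.804]], claw=[1,1,1,1,1,1,1,1,1,1])

```text
clock: 27.35
position: [0.5147, 0.1187, 0.2123]
ee_rot: [-0.002, 0.791, 0.611, 0.001]
contact_force: [0.3, -1.0, -0.6]
width: 0.0186
gripper_force: 49.6
```

```bash
python3 - <<'E'
from h import *
s,x,r=st();print(x,s['width'])
go([.5168,.1964,.216],-15)
E
```

```text
[0.51471527 0.11871659 0.21228543] 0.01858562807534847
[[0.1892, -0.0441, -0.0086], [-0.0032, -0.0057, 0.012], [0.009, -0.005, -5.988]] q6 0.35 q1 0.09
```

Request:
carry_out(delta_pos=[[0.1,-0.04,0],[0.185,-0.04,0],[0.185,-0.04,0],[0.185,-0.04,0],[0.185,-0.04,0]], turn=[[0,0,0.01],[0,0,0.01],[0,0,0.01],[0,0,0.01],[0,0,0.01]], claw=[1,1,1,1,1])

```text
clock: 27.85
position: [0.5195, 0.1876, 0.2122]
ee_rot: [0.0, 0.795, 0.606, -0.001]
contact_force: [-0.0, -0.4, -1.4]
width: 0.0187
gripper_force: 49.6
```

```bash
python3 - <<'E'
from h import *
s,x,r=st();print(x,s['width'])
go([.5168,.1964,.0985],-15)
E
```

```text
[0.51945782 0.18758011 0.2121919 ] 0.018742259740422738
[[0.0199, -0.0121, 0.2842], [-0.0012, 0.0025, -0.0117], [0.0039, 0.0019, 5.9882]] q6 0.49 q1 0.22
```

Request:
carry_out(delta_pos=[[0.022,-0.01,0.06],[0.022,-0.01,0.14],[0.022,-0.01,0.19],[0.022,-0.01,0.24],[0.022,-0.01,0.284],[0.022,-0.01,0.284],[0.022,-0.01,0.284],[0.022,-0.01,0.284],[0.022,-0.01,0.284],[0.022,-0.01,0.284],[0.022,-0.01,0.284],[0.022,-0.01,0.284]], turn=[[0,0,0],[0,0,0],[0,0,0],[0,0,0],[0,0,0],[0,0,0],[0,0,0],[0,0,0],[0,0,0],[0,0,0],[0,0,0],[0,0,0]], claw=[1,1,1,1,1,1,0.2,0.2,0.2,0.2,0.2,0.2])

```text
clock: 29.05
position: [0.5163, 0.1979, 0.0994]
ee_rot: [-0.001, 0.795, 0.607, -0.002]
contact_force: [-6.3, 1.5, 0.4]
width: 0.0343
gripper_force: 2.3
```

Request:
carry_out(delta_pos=[[0,0,0],[0,0,0],[0,0,-0.06],[0,0,-0.12],[0,0,-0.2],[0,0,-0.3],[0,0,-0.32],[0,0,-0.32]], turn=[[0,0,0],[0,0,0],[0,0,0],[0,0,0],[0,0,0],[0,0,0],[0,0,0],[0,0,0]], claw=[0.2,0.2,0.2,0.2,0.2,0.2,0.2,0.2])

```text
clock: 29.85
position: [0.5207, 0.1984, 0.2302]
ee_rot: [0.002, 0.795, 0.607, 0.003]
contact_force: [-0.8, -0.6, -0.7]
width: 0.0343
gripper_force: 0.0
```

```bash
cat >> h.py <<'E'
def flap(d):
    P=cloud(d);A=(P[...,:2]-[.5168,.1964])@np.array([[np.cos(.2618),np.sin(.2618)],[-np.sin(.2618),np.cos(.2618)]])
    m=(abs(A)<.045).all(-1)&(d['z_map']>0)&(P[...,2]<.2)
    print('flap z pct',np.round(np.percentile(P[m][:,2],[1,5,50,99]),4))
E
python3 - <<'E'
from h import *
s,x,r=st();print(x,s['width'],s['contact_force'])
d=snap('wrist','w12.png');flap(d);boxfit(d,(.528,.2395))
D=snap('top');flap(D);o=blobs(D)
go([.535,-.413,.10],40)
E
```

```text
[0.52065062 0.1984316  0.2301785 ] 0.034278892806997356 [-0.81603654 -0.58129143 -0.7468837 ]
flap z pct [0.1781 0.179  0.1801 0.1815]
box (527.2070922851562, 235.48678588867188) (212.8427734375, 150.87033081054688) 75.0776596069336 z 0.180158652512001
key head [0.54346238 0.29782586 0.21886086] ((543.5523071289062, 297.7589111328125), (9.393718719482422, 28.075267791748047), 1.8784716129302979)
flap z pct [0.0075 0.1763 0.18   0.185 ]
px [320. 115.] rectc [ 0.8625 -0.0418] whole [ 0.8714 -0.0411] axis -175.5 sz [44.9  6. ] hull 0.86 z 0.0295
px [116. 136.] rectc [0.8178 0.4447] whole [0.809  0.4428] axis 12.1 sz [45.8  4.6] hull 0.84 z 0.0177
px [393. 245.] rectc [ 0.5455 -0.2061] whole [ 0.5371 -0.2094] axis 21.3 sz [47.7 21.2] hull 0.93 z 0.0218
px [481. 250.] rectc [ 0.5286 -0.4063] whole [ 0.5343 -0.4132] axis 129.3 sz [47.9 20.1] hull 0.82 z 0.0215
px [349. 253.] rectc [ 0.5286 -0.105 ] whole [ 0.5253 -0.0966] axis -68.6 sz [48.1 20.3] hull 0.97 z 0.0216
px [482. 288.] rectc [ 0.4445 -0.4048] whole [ 0.4468 -0.3961] axis -104.8 sz [48.1 20.5] hull 0.96 z 0.0215
[[-1.4622, 0.4438, 0.3172], [0.0006, 0.0008, -1.844], [0.001, -0.0007, 4.156]] q6 0.51 q1 0.24
```

Request:
carry_out(delta_pos=[[-0.9,0.275,0],[-0.9,0.275,0],[-0.9,0.275,0],[-0.9,0.275,0],[-0.9,0.275,0],[-0.9,0.275,0],[-0.9,0.275,0],[-0.9,0.275,0],[-0.9,0.275,0]], turn=[[0,0,-0.2],[0,0,-0.4],[0,0,-0.6],[0,0,-0.8],[0,0,-1],[0,0,-1],[0,0,-1],[0,0,-1],[0,0,-1]], claw=[-0.2,-0.2,-0.2,-0.2,-0.2,-0.2,-0.2,-0.2,-0.2])

```text
clock: 30.85
position: [0.5285, -0.1817, 0.2245]
ee_rot: [-0.001, 0.613, 0.79, -0.001]
contact_force: [0.6, 1.2, -0.5]
width: 0.0511
gripper_force: 0.0
```

```bash
python3 - <<'E'
from h import *
go([.535,-.413,.085],40)
E
```

```text
[[-0.5643, -0.127, 0.349], [-0.0061, -0.0023, -0.8529], [-0.0032, 0.0083, 5.1471]] q6 -0.71 q1 -0.45
```

Request:
carry_out(delta_pos=[[-0.564,-0.127,0],[-0.564,-0.127,0],[-0.564,-0.127,0.1],[-0.564,-0.127,0.2],[-0.564,-0.127,0.3],[-0.564,-0.127,0.34],[-0.564,-0.127,0.34],[-0.564,-0.127,0.34],[-0.564,-0.127,0.34]], turn=[[0,0,-0.2],[0,0,-0.4],[0,0,-0.6],[0,0,-0.8],[0,0,-0.85],[0,0,-0.85],[0,0,-0.85],[0,0,-0.85],[0,0,-0.85]], claw=[-0.2,-0.2,-0.2,-0.2,-0.2,-0.2,-0.2,-0.2,-0.2])

```text
clock: 31.75
position: [0.5388, -0.4082, 0.0929]
ee_rot: [0.001, 0.421, 0.907, -0.0]
contact_force: [0.2, -0.2, -0.2]
width: 0.0513
gripper_force: 0.0
```

```bash
python3 - <<'E'
from h import *
s,x,r=st();print(x,s['width'])
d=snap('wrist','w13.png');o=blobs(d)
b=min(o,key=lambda b:np.hypot(*(b[0]-[.535,-.413])))
go([*b[0],-.03],b[1]-90)
E
```

```text
[ 0.53877125 -0.40824645  0.09292414] 0.05128664341313121
px [552.  10.] rectc [ 0.5514 -0.2126] whole [ 0.5583 -0.2069] axis -140.3 sz [49.9 16. ] hull 0.56 z 0.0222
px [221. 143.] rectc [ 0.4453 -0.4041] whole [ 0.4475 -0.3954] axis -104.5 sz [48.1 20. ] hull 0.99 z 0.022
px [315. 225.] rectc [ 0.5293 -0.4058] whole [ 0.5352 -0.4126] axis 130.5 sz [47.6 19.4] hull 0.87 z 0.022
[[-0.0003, -0.0145, 0.3092], [0.0019, 0.0077, -0.009], [0.012, -0.003, 5.991]] q6 -1.45 q1 -0.75
```

Request:
carry_out(delta_pos=[[0,-0.012,0.1],[0,-0.012,0.2],[0,-0.012,0.27],[0,-0.012,0.305],[0,-0.012,0.305],[0,-0.012,0.305],[0,-0.012,0.305],[0,-0.012,0.305],[0,-0.012,0.305],[0,-0.012,0.305],[0,-0.012,0.2],[0,-0.012,0.1]], turn=[[0,0,0],[0,0,0],[0,0,0],[0,0,0],[0,0,0],[0,0,0],[0,0,0],[0,0,0],[0,0,0],[0,0,0],[0,0,0],[0,0,0]], claw=[-0.2,-0.2,-0.2,-0.2,-0.2,1,1,1,1,1,1,1], force=50)

```text
clock: 33.0
position: [0.5331, -0.4114, 0.0514]
ee_rot: [-0.001, 0.421, 0.907, 0.0]
contact_force: [0.6, -0.7, 0.5]
width: 0.0188
gripper_force: 49.9
```

```bash
python3 - <<'E'
from h import *
s,x,r=st();print(x,s['width'])
go([.5168,.1964,.216],-15)
E
```

```text
[ 0.53307034 -0.41138769  0.05139159] 0.018766078019654804
[[1.1879, 0.9494, -0.4089], [-0.0025, -0.004, 1.8397], [0.0047, -0.0029, -4.1603]] q6 -1.46 q1 -0.76
```

Request:
carry_out(delta_pos=[[0,0,-0.12],[0,0,-0.24],[0,0,-0.36],[0.95,0.76,-0.409],[0.95,0.76,-0.409],[0.95,0.76,-0.409],[0.95,0.76,-0.409],[0.95,0.76,-0.409],[0.95,0.76,-0.409],[0.95,0.76,-0.409],[0.95,0.76,-0.409],[0.95,0.76,-0.409]], turn=[[0,0,0.2],[0,0,0.4],[0,0,0.6],[0,0,0.8],[0,0,1],[0,0,1],[0,0,1],[0,0,1],[0,0,1],[0,0,1],[0,0,1],[0,0,1]], claw=[1,1,1,1,1,1,1,1,1,1,1,1])

```text
clock: 34.2
position: [0.5213, 0.0394, 0.214]
ee_rot: [0.001, 0.642, 0.767, 0.001]
contact_force: [1.1, 0.3, -1.7]
width: 0.0185
gripper_force: 49.8
```

```bash
python3 - <<'E'
from h import *
s,x,r=st();print(x,s['width'])
go([.5168,.1964,.216],-15)
E
```

```text
[0.52128425 0.0393588  0.21402434] 0.01852042556304182
[[0.3884, 0.0583, -0.005], [0.0032, -0.0001, 0.8392], [0.0002, 0.0044, -5.1608]] q6 -0.24 q1 -0.06
```

Request:
carry_out(delta_pos=[[0.1,0.015,0],[0.2,0.03,0],[0.3,0.045,0],[0.3,0.045,0],[0.3,0.045,0],[0.3,0.045,0],[0.3,0.045,0]], turn=[[0,0,0.25],[0,0,0.5],[0,0,0.75],[0,0,0.84],[0,0,0.84],[0,0,0.84],[0,0,0.84]], claw=[1,1,1,1,1,1,1])

```text
clock: 34.9
position: [0.5182, 0.158, 0.2134]
ee_rot: [0.0, 0.794, 0.609, 0.0]
contact_force: [-0.5, -0.0, -0.6]
width: 0.0187
gripper_force: 49.9
```

```bash
python3 - <<'E'
from h import *
s,x,r=st();print(x,s['width'])
go([.5168,.1964,.0985],-15)
E
```

```text
[0.51823279 0.15796102 0.21335374] 0.01867319259170323
[[0.0919, -0.0285, 0.2871], [0.0008, 0.0001, -0.0011], [0.0001, -0.0012, 5.9989]] q6 0.43 q1 0.17
```

Request:
carry_out(delta_pos=[[0.091,-0.024,0],[0.091,-0.024,0.08],[0.091,-0.024,0.15],[0.091,-0.024,0.2],[0.091,-0.024,0.25],[0.091,-0.024,0.286],[0.091,-0.024,0.286],[0.091,-0.024,0.286],[0.091,-0.024,0.286],[0.091,-0.024,0.286],[0.091,-0.024,0.286],[0.091,-0.024,0.286]], turn=[[0,0,0],[0,0,0],[0,0,0],[0,0,0],[0,0,0],[0,0,0],[0,0,0],[0,0,0],[0,0,0],[0,0,0],[0,0,0],[0,0,0]], claw=[1,1,1,1,1,1,1,0.2,0.2,0.2,0.2,0.2])

```text
clock: 36.1
position: [0.5162, 0.1961, 0.099]
ee_rot: [-0.001, 0.793, 0.609, -0.002]
contact_force: [-5.5, 1.5, -0.3]
width: 0.034
gripper_force: 2.3
```

Request:
carry_out(delta_pos=[[0,0,0],[0,0,0],[0,0,0],[0,0,-0.06],[0,0,-0.12],[0,0,-0.2],[0,0,-0.3],[0,0,-0.4],[0,0,-0.4]], turn=[[0,0,0],[0,0,0],[0,0,0],[0,0,0],[0,0,0],[0,0,0],[0,0,0],[0,0,0],[0,0,0]], claw=[0.2,0.2,0.2,0.2,0.2,0.2,0.2,0.2,0.2])

```text
clock: 37.0
position: [0.5232, 0.1968, 0.2666]
ee_rot: [0.004, 0.793, 0.609, 0.007]
contact_force: [0.8, -1.1, -0.2]
width: 0.034
gripper_force: 0.0
```

```bash
python3 - <<'E'
from h import *
s,x,r=st();print(x,s['width'],s['contact_force'])
d=snap('wrist','w14.png');flap(d);boxfit(d,(.528,.2395))
D=snap('top','top2.png');o=blobs(D)
snap('scene','scene2.png')
go([.5442,.297,.258],1)
E
```

```text
[0.5232354  0.19683875 0.26660884] 0.034010347210585844 [ 0.77688087 -1.12191142 -0.16386141]
flap z pct [0.0292 0.1789 0.1801 0.1816]
box (528.1544799804688, 239.22055053710938) (221.25794982910156, 150.8220672607422) 75.08179473876953 z 0.18014611564186878
key head [0.54354511 0.29789219 0.21888826] ((543.600341796875, 297.75592041015625), (9.369109153747559, 28.01943588256836), 1.7873996496200562)
px [115. 135.] rectc [0.821  0.4461] whole [0.8122 0.4439] axis 13.7 sz [33.3  6.3] hull 0.69 z 0.0173
px [393. 245.] rectc [ 0.5454 -0.2063] whole [ 0.5538 -0.2033] axis -160.4 sz [47.7 21. ] hull 0.95 z 0.0214
px [349. 253.] rectc [ 0.5287 -0.1054] whole [ 0.5252 -0.0971] axis -67.0 sz [49.  20.8] hull 0.94 z 0.0215
px [482. 288.] rectc [ 0.4445 -0.4047] whole [ 0.4468 -0.396 ] axis -104.9 sz [48.7 21.1] hull 0.95 z 0.0211
px [344. 472.] rectc [ 0.0527 -0.0846] whole [ 0.044 -0.087] axis 15.6 sz [33.  10.6] hull 0.72 z 0.0131
[[0.2603, -0.0041, 0.0031], [0.0038, -0.0005, -0.5342], [-0.0007, -0.0054, 5.4658]] q6 0.5 q1 0.24
```

View pics/top2.png

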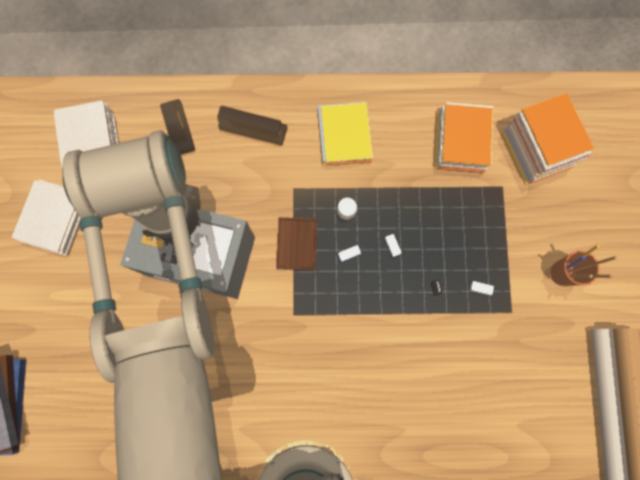

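Only the three sound blocks, the tin and the clip remain on the mat, at (349,253), (393,245), (483,288), (347,207) and (436,287). The flap is level. Back to the key.

Request:
carry_out(delta_pos=[[0.13,0,0],[0.26,-0.004,0],[0.26,-0.004,0],[0.26,-0.004,0],[0.26,-0.004,0],[0.26,-0.004,0]], turn=[[0,0,-0.25],[0,0,-0.53],[0,0,-0.53],[0,0,-0.53],[0,0,-0.53],[0,0,-0.53]], claw=[-0.2,-0.2,-0.2,-0.2,-0.2,-0.2])

```text
clock: 37.75
position: [0.5433, 0.2958, 0.2584]
ee_rot: [0.0, 0.702, 0.712, -0.001]
contact_force: [-0.2, 0.3, 0.4]
width: 0.0514
gripper_force: 0.0
```

```bash
python3 - <<'E'
from h import *
s,x,r=st();print(x,s['width'],r.as_matrix()[:,1])
go([.544,.2975,.1545],1.3)
E
```

```text
[0.54334459 0.29582609 0.25844398] 0.051371385287360405 [ 9.99901774e-01  1.39949185e-02 -7.65029982e-04]
[[0.0044, 0.0019, 0.2599], [-0.0015, 0.0018, -0.0166], [0.0028, 0.0023, 5.9834]] q6 0.37 q1 0.39
```

Request:
carry_out(delta_pos=[[0.004,0.002,0.1],[0.004,0.002,0.2],[0.004,0.002,0.24],[0.004,0.002,0.258],[0.004,0.002,0.258],[0.004,0.002,0.258],[0.004,0.002,0.258],[0.004,0.002,0.258],[0.004,0.002,0.258],[0.004,0.002,0.258],[0.004,0.002,0.258]], turn=[[0,0,-0.01],[0,0,-0.01],[0,0,-0.01],[0,0,-0.01],[0,0,-0.01],[0,0,-0.01],[0,0,-0.01],[0,0,-0.01],[0,0,-0.01],[0,0,-0.01],[0,0,-0.01]], claw=[-0.2,-0.2,-0.2,-0.2,-0.2,0.4,1,1,1,1,1], force=40)

```text
clock: 38.85
position: [0.5446, 0.2992, 0.1569]
ee_rot: [0.0, 0.7, 0.715, 0.001]
contact_force: [-1.9, -0.5, 6.4]
width: 0.0079
gripper_force: 41.1
```

Request:
carry_out(delta_pos=[[0,0,0],[0,0,0],[0,0,0],[0,0,0],[0,0,0],[0,0,0]], turn=[[0,0,-0.2],[0,0,-0.4],[0,0,-0.6],[0,0,-0.8],[0,0,-1.0],[0,0,-1.0]], claw=[1,1,1,1,1,1])

```text
clock: 39.45
position: [0.5438, 0.2989, 0.157]
ee_rot: [-0.0, 0.49, 0.872, 0.0]
contact_force: [-2.8, -0.2, 6.9]
width: 0.0082
gripper_force: 41.3
```

Request:
carry_out(delta_pos=[[0,0,0],[0,0,0],[0,0,0],[0,0,0],[0,0,0],[0,0,0]], turn=[[0,0,-0.2],[0,0,-0.4],[0,0,-0.6],[0,0,-0.8],[0,0,-1.0],[0,0,-1.0]], claw=[1,1,1,1,1,1])

```text
clock: 40.05
position: [0.5432, 0.2985, 0.1569]
ee_rot: [-0.001, 0.248, 0.969, -0.001]
contact_force: [-4.3, -1.2, 8.1]
width: 0.0084
gripper_force: 41.5
```

Request:
carry_out(delta_pos=[[0,0,0],[0,0,0],[0,0,0],[0,0,0],[0,0,0]], turn=[[0,0,-0.2],[0,0,-0.4],[0,0,-0.5],[0,0,-0.5],[0,0,-0.5]], claw=[1,1,1,1,1])

```text
clock: 40.55
position: [0.543, 0.2982, 0.1569]
ee_rot: [-0.001, 0.12, 0.993, -0.001]
contact_force: [-5.4, -1.1, 8.3]
width: 0.0084
gripper_force: 41.5
```

```bash
python3 - <<'E'
from h import *
s,x,r=st();print(x,s['width'],s['contact_force'],s['moment']);Y=r.as_matrix()[:,1];print(np.degrees(np.arctan2(Y[1],Y[0])))
E
```

```text
[0.54299743 0.29819304 0.15694442] 0.008380825196516143 [-5.37735847 -1.10671519  8.29461541] [-0.36965858  0.88826289 -0.07520472]
76.21472563581901
```

Request:
carry_out(delta_pos=[[0,0,-0.01],[0,0,-0.02],[0,0,-0.03],[0,0,-0.03]], turn=[[0,0,0],[0,0,0],[0,0,0],[0,0,0]], claw=[1,1,1,1])

```text
clock: 40.95
position: [0.5449, 0.2988, 0.1681]
ee_rot: [0.0, 0.12, 0.993, 0.0]
contact_force: [-1.3, -2.9, 1.2]
width: 0.0081
gripper_force: 40.5
```

Request:
carry_out(delta_pos=[[0,0,-0.02],[0,0,-0.04],[0,0,-0.06],[0,0,-0.1],[0,0,-0.15],[0,0,-0.15]], turn=[[0,0,0],[0,0,0],[0,0,0],[0,0,0],[0,0,0],[0,0,0]], claw=[1,1,1,1,1,1])

```text
clock: 41.55
position: [0.5466, 0.3001, 0.2314]
ee_rot: [0.003, 0.12, 0.993, 0.002]
contact_force: [0.4, -0.1, 0.3]
width: 0.0087
gripper_force: 40.3
```

```bash
python3 - <<'E'
from h import *
s,x,r=st();print(x,s['width'],s['contact_force'],s['gripper_force'])
d=snap('wrist','w15.png')
D=snap('top');P=cloud(D);m=(abs(P[...,0]-.556)<.09)&(abs(P[...,1]-.018)<.09)&(P[...,2]>.012)&(P[...,2]<.022)
c=cv2.minAreaRect((P[m][:,:2]*1000).astype(np.float32));print(m.sum(),c)
go([c[0][0]/1000,c[0][1]/1000,.20])
E
```

```text
[0.54658282 0.30009215 0.23135528] 0.008681893577918284 [ 0.40300425 -0.10180899  0.28608037] 40.260120034217834
286 ((554.2996826171875, 15.887710571289062), (90.06519317626953, 120.61769104003906), 87.16976928710938)
[[-0.1919, -0.6824, 0.0695]] q6 -0.94 q1 0.39
```

View pics/w15.png

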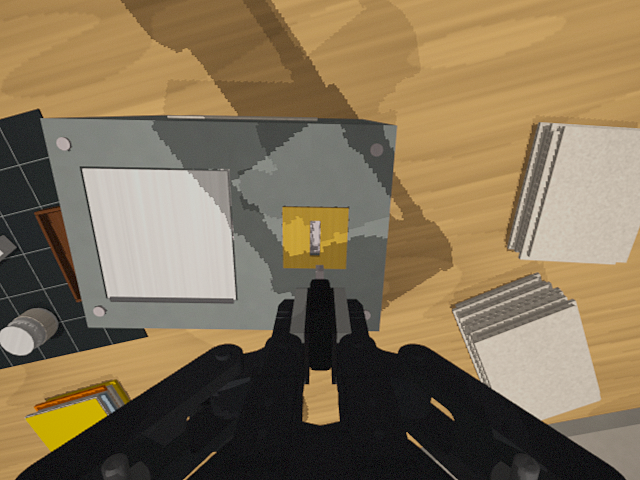

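The picture shows the key out, held at (320,320), with the keyway at (315,238) aligned home and the flap shut. Now to the tray, turning so that the key will tip along the tray's long side.

Request:
carry_out(delta_pos=[[0,0,-0.03],[-0.192,-0.682,-0.03],[-0.192,-0.682,-0.03],[-0.192,-0.682,-0.03],[-0.192,-0.682,-0.03],[-0.192,-0.682,-0.03],[-0.192,-0.682,-0.03],[-0.192,-0.682,-0.03],[-0.192,-0.682,0.05],[-0.192,-0.682,0.05]], turn=[[0,0,0],[0,0,0.2],[0,0,0.4],[0,0,0.6],[0,0,0.8],[0,0,1],[0,0,1],[0,0,1],[0,0,1],[0,0,1]], claw=[1,1,1,1,1,1,1,1,1,1])

```text
clock: 42.65
position: [0.551, 0.0163, 0.204]
ee_rot: [-0.004, 0.373, 0.928, -0.001]
contact_force: [-0.3, 0.2, -0.7]
width: 0.0083
gripper_force: 40.3
```

Request:
carry_out(delta_pos=[[0,0,0.05],[0,0,0.1],[0,0,0.15],[0,0,0.2],[0,0,0.2]], turn=[[0,0,0.25],[0,0,0.5],[0,0,0.75],[0,0,1],[0,0,1]], claw=[1,1,1,1,1])

```text
clock: 43.15
position: [0.552, 0.0169, 0.1257]
ee_rot: [-0.003, 0.6, 0.8, -0.001]
contact_force: [-0.8, 0.1, 0.5]
width: 0.0082
gripper_force: 40.3
```

Request:
carry_out(delta_pos=[[0,0,0],[0,0,0.05],[0,0,0.1],[0,0,0.1]], turn=[[0,0,0.25],[0,0,0.5],[0,0,0.5],[0,0,0.5]], claw=[1,1,1,1])

```text
clock: 43.55
position: [0.5527, 0.0164, 0.0867]
ee_rot: [-0.002, 0.698, 0.716, -0.001]
contact_force: [0.0, 0.8, -0.3]
width: 0.0081
gripper_force: 40.3
```

```bash
python3 - <<'E'
from h import *
s,x,r=st();print(x,s['width'],s['contact_force'],s['gripper_force'])
go([.554,.016,.0],0)
d=snap('scene');P=cloud(d);g=d['image'].max(-1)
m=(np.hypot(P[...,0]-.554,P[...,1]-.016)<.02)&(P[...,2]<x[2]+.06)&(P[...,2]>.02)
print(m.sum(),np.round(np.percentile(P[m][:,2],[1,5,50]),3))
E
```

```text
[0.55271953 0.0164396  0.08672987] 0.008066607608064177 [ 0.01599906  0.77283537 -0.3086846 ] 40.28992295265198
[[-0.0013, 0.004, 0.2168], [-0.007, -0.0013, 0.0465], [0.002, -0.011, -5.9535]] q6 -0.12 q1 -0.1
170 [0.096 0.097 0.132]
```

Request:
carry_out(delta_pos=[[0,0,0.1],[0,0,0.18],[0,0,0.21],[0,0,0.222],[0,0,0.222],[0,0,0.222],[0,0,0.222],[0,0,0.222],[0,0,0.222]], turn=[[0,0,0.04],[0,0,0.04],[0,0,0.04],[0,0,0.04],[0,0,0.04],[0,0,0.04],[0,0,0.04],[0,0,0.04],[0,0,0.04]], claw=[1,1,1,1,1,0.6,0.4,0.2,0.2])

```text
clock: 44.5
position: [0.5544, 0.0156, -0.0006]
ee_rot: [0.0, 0.707, 0.707, 0.0]
contact_force: [0.6, -0.6, 0.3]
width: 0.0342
gripper_force: 0.0
```

Request:
carry_out(delta_pos=[[0,0,0],[0,0,-0.02],[0,0,-0.05],[0,0,-0.1],[0,0,-0.2],[0,0,-0.3],[0,0,-0.45],[0,0,-0.45]], turn=[[0,0,0],[0,0,0],[0,0,0],[0,0,0],[0,0,0],[0,0,0],[0,0,0],[0,0,0]], claw=[0,0,0,0,0,0,0,0])

```text
clock: 45.3
position: [0.5579, 0.0154, 0.1862]
ee_rot: [0.005, 0.707, 0.707, 0.004]
contact_force: [0.4, 0.8, 0.3]
width: 0.0423
gripper_force: 0.0
```

```bash
python3 - <<'E'
from h import *
s,x,r=st();print(x,s['width'],s['contact_force'])
d=snap('wrist','w16.png')
for n in('key_mid','key','lock_mid'): print(n,[(np.round(a['point'],3).tolist(),round(a['score'],2)) for a in manip.place_of('wrist',n)])
D=snap('scene');flap(D)
E
```

```text
[0.55786728 0.01535856 0.18618189] 0.042286174228934825 [0.44816082 0.76981397 0.28996335]
key_mid [([0.595, 0.015, 0.019], 0.92)]
key [([0.559, 0.016, 0.006], 0.59)]
lock_mid []
flap z pct [0.1767 0.1773 0.1791 0.1815]
```

View pics/w16.png

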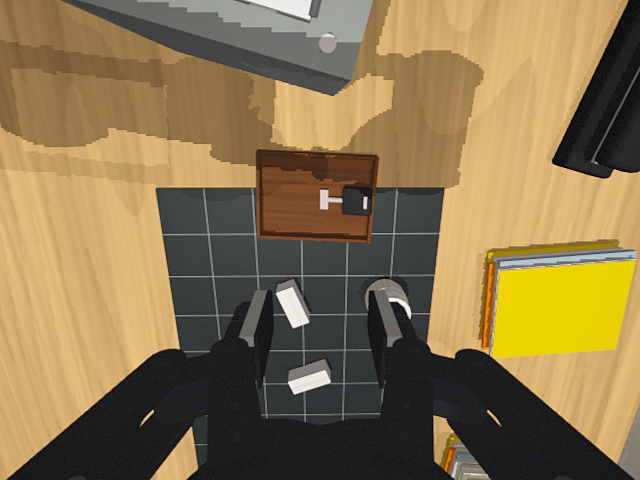

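The key lies inside the tray, its head at (356,200), 41 mm from the tray's centre. The sound blocks and tin are untouched. I let it settle and hand in.

Request:
carry_out(delta_pos=[[0,0,-0.05],[0,0,-0.05],[0,0,-0.05],[0,0,-0.05],[0,0,-0.05]], turn=[[0,0,0],[0,0,0],[0,0,0],[0,0,0],[0,0,0]], claw=[0,0,0,0,0])

```text
clock: 46.05
position: [0.5533, 0.0157, 0.1975]
ee_rot: [-0.001, 0.707, 0.707, -0.001]
contact_force: [-0.7, 0.9, 0.9]
width: 0.0426
gripper_force: 0.0
```

```bash
python3 -c "
from rig import manip
print(manip.sign_off())"
```

```text
the job is handed in; nothing more can be done
None
```

I posted all four broken blocks into the scrap box, the flap is shut, the lock is turned home and the key lies in the tray; the job was handed in at about 46 s, and the sign-off returned no verdict.

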